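Take the cured glue-up apart

TASK

The glued bracket has set, so take the glue-up apart from the top. First lift off the three steel weights and stand each in the socket of its own size in the wooden weight block; then lay the plywood caul flat and square on the pile of spare cauls; last lay the white bracket, thick side still up, on the two rests of the checking fixture, between the pins. Set everything down rather than letting it drop, and do not tip a weight over.

Things in the scene. Friction and masses are not known exactly. Their poses are not given: they have to be found in the camera images.
- big_weight: Big knobbed steel weight, 500 g: solid cylinder 44 mm in diameter and 36 mm high, above it a thin neck 9 mm high and a round grip knob 22 mm in diameter, its straight side from 45 to 56 mm, top at 59 mm. Origin: centre of its underside; z up along its axis. At the start it stands upright on the caul.
- middle_weight: Middle knobbed steel weight, 280 g: solid cylinder 36 mm in diameter and 30 mm high, above it a thin neck 9 mm high and a round grip knob 20 mm in diameter, its straight side from 39 to 50 mm, top at 53 mm. Origin: centre of its underside; z up along its axis. At the start it stands upright on the caul.
- small_weight: Small knobbed steel weight, 150 g: solid cylinder 28 mm in diameter and 24 mm high, above it a thin neck 9 mm high and a round grip knob 18 mm in diameter, its straight side from 33 to 44 mm, top at 47 mm. Origin: centre of its underside; z up along its axis. At the start it stands upright on the caul.
- caul: Caul (pressing board) of the glue-up: plywood, 152 x 58 x 20 mm (x, y, z), 0.10 to 0.16 kg. Origin: centre of its underside, z up. At the start it lies on the bracket, lengthwise with it; the three weights stand on it in a row along x, 50 mm apart, in any order.
- bracket: White plastic strip 210 x 50 x 8 mm (x, y, z), hole near one end, slot near the other, with a second layer 150 x 50 x 6 mm glued on its middle (14 mm thick there); 0.13 to 0.21 kg. Origin: centre of its underside, z up. At the start it lies under the caul, its ends showing, on a fixed grey board 250 x 100 x 6 mm.
- big_socket: Felt floor of the big socket in the weight block, a round hole 56 mm across for the big weight (44 mm). Origin: centre of the felt's top, 12 mm below the block's top, 18 mm above the table; x along the row of sockets.
- middle_socket: Felt floor of the middle socket in the weight block, a round hole 48 mm across for the middle weight (36 mm). Origin: centre of the felt's top, 12 mm below the block's top, 18 mm above the table; x along the row of sockets. From it the big socket lies 60 mm to -x, the small one 54 mm to +x. The block: fixed, wood, 200 x 84 x 30 mm.
- small_socket: Felt floor of the small socket in the weight block, a round hole 40 mm across for the small weight (28 mm). Origin: centre of the felt's top, 12 mm below the block's top, 18 mm above the table; x along the row of sockets.
- board_pile: Pile of two spare cauls just like the one in the glue-up, lying square on one another, fixed: 152 x 58 x 40 mm (x, y, z), nothing on it. Origin: centre of its underside on the table; its top face is 40 mm above.
- fixture: Fixed aluminium plate, 110 x 10 mm. Rests across it at x = +-80 mm (tops 18 mm above the table) carry the bracket along x, either way round. Pins 8 mm thick, tops at 30 mm, at x +-80, y +-37 and x +-117, y 0 leave it 8 mm play. An open toggle clamp 77 mm high with a red handle, not used, stands at x 128 to 230. Origin: middle of the pins, on the table.
Not all that is in view belongs to the job. What is shaped like the big_weight but green is not meant. What is shaped like the caul but red is not meant.

How it is judged:
By the outcome, as a careful person would: the job done as asked, in the order asked, and still so for the second after the job is handed in, with the robot touching nothing.
It also fails if it takes over 144 s, if anything falls off the work surface, if the arm or the gripper's body presses on something with over 40 N, if the wrist force passes 120 N, or if a joint passes its speed limit or range.

ROBOT

A 6-joint arm with a two-finger parallel gripper is mounted at the origin on the work surface. World frame = base frame: x ahead of the robot, y to its left, z up, the work surface at z = 0. Lengths are in m, angles in rad, forces in N, time in s.
With the tool pointing down it reaches from about 0.3 to 0.775 m from the base axis. Payload 14.6 kg.
Tool frame: the origin (TCP) lies between the finger pads; the fingertips stand 19 mm ahead of it and the grasp point (between the pads) is the TCP; z points along the fingers, y is the direction in which the jaws open and shut (so a half turn about z gives the same grasp; the last joint's range is limited). The gripper opens to 94 mm and grips with 3 to 60 N. Pads are 16 mm wide; open, the fingers measure 119 mm over their backs; the gripper's body (75 mm by 177 mm) begins 78 mm behind the grasp point.
Start: joints at [1.183, 0.3, 1.521, -0, 1.321, -0.067], TCP at [0.173, 0.522, 0.224] pointing down, gripper open.
Joint ranges: [-3.03, 3.03], [-0.79, 2.21], [0.23, 2.52], [-1.04, 4.18], [0, 3.07], [-2.55, 2.55]. Speed limits (rad/s): [2.22, 2.22, 2.57, 3.14, 3.14, 3.14].

INTERFACE

Orientations are given as [roll, pitch, yaw] about the fixed x, y, z axes, in that order (R = Rz(yaw) Ry(pitch) Rx(roll)).
In Python, from station import telemetry, vision, ctrl gives the robot as it stands. The module is installed in compiled form; this text tells all that it offers.
- The arm moves only by the shell command python3 -m creep 'ROWS' [FORCE]. ROWS is JSON, a list of rows, each a list of 3 entries, a list of its own where there are three numbers: the shift along the tool's x, y, z in units of 50 mm (1.0 is 50 mm), then the turn about the tool's z in units of 8 degrees (1.0 is 8 degrees), then the opening, from 0 (shut) to 1 (fully open). In form: [[[tx, ty, tz], twist, gripper], ...]. A call has 1 to 12 rows; each row is the pose to reach, as a shift and turn from the pose commanded when the call began, along the tool's axes at that moment; what a row does not reach only later rows make up. A row lasts 1/10 s, in which the tool goes at most 50 mm and 8.59 degrees, less where a joint would pass 70% of its speed; a pose out of reach is approached as far as the arm can. A call with a gripper value outside its range is refused whole. The fingers move at their own pace and stop on an object; FORCE is the grip in N (left out, the last holds). Time passes only in rows, so rows that repeat a pose let the fingers close. It gives the time, the measured TCP pose, the force and the opening at its end, in the units of the state.
- telemetry.get_obs(): the state, without advancing time (a new reading comes with each control period).
- vision.camera(name): name is "side" or "top"; returns a dict with "img" (480x640x3 uint8, red, green, blue), "depth" (480x640 float32, m along the optical axis (not along the pixel's ray), 0 where there is no reading), "vertical_fov" (degrees; the focal length in pixels is half the picture's height over the tangent of half this angle, whatever the lens; pixels are square), "cx", "cy" (the principal point, pixels), "dist" ([k1, k2, p1, p2, k3] as OpenCV has them; the pictures are not rectified), "extrinsics" (4x4, takes a point from camera to world coordinates). Camera axes: x right, y down, z forward; pixel columns grow to the right and rows downward; lengths in m; the calibration is good to about 2 mm. A picture is of the moment at which its call begins.
- ctrl.hand_in(): hands the job in, once; it reports no verdict.
The state is a dict: "time_s": time; "qpos": joint angles; "joint_vel": joint speeds; "tau": joint torques, N m; "ee_pos": TCP position; "eef_rot": TCP orientation; "force": force on the tool from outside, world axes, zero at the start; "moment": the same for the moment, N m; "grip_width": finger opening in m.
Only numpy, scipy, OpenCV 4.12 (cv2) and the standard library are available. Lean on these libraries where they do the work, as an engineer would, in place of code of your own. Each camera call takes 0.05 s, during which the arm holds its last target.

## Working session

There is one attempt and no reset: what is moved stays moved. The work goes in short steps, Python scripts to look and compute and a shell command to move; the robot and the scene stay as the last step left them, time stands still between calls to the robot, and variables do not carry over. Pictures are saved under pics/ and viewed, and the job is handed in when it is done.

```bash
mkdir -p pics; cat > h.py <<'E'
import numpy as np, cv2
from station import telemetry, vision, ctrl
def grab(n):
    c=vision.camera(n); f=240/np.tan(np.radians(c['vertical_fov'])/2)
    c['K']=np.array([[f,0,c['cx']],[0,f,c['cy']],[0,0,1]]); return c
def cloud(c):
    v,u=np.mgrid[0:480,0:640]
    p=np.stack([u,v],-1).reshape(-1,1,2).astype(np.float64)
    n=cv2.undistortPoints(p,c['K'],np.array(c['dist'])).reshape(480,640,2)
    d=c['depth'][...,None]
    P=np.concatenate([n*d,d],-1); E=c['extrinsics']
    W=P@E[:3,:3].T+E[:3,3]; W[c['depth']==0]=np.nan; return W
def save(c,n): cv2.imwrite('pics/'+n,c['img'][...,::-1])
E
python3 - <<'E'
from h import *
for n in('top','side'):
    c=grab(n); save(c,n+'0.png'); print(n,c['K'][0,0],c['extrinsics'].round(3),np.round(c['dist'],3))
    np.savez(n+'0.npz',W=cloud(c),img=c['img'])
print(telemetry.get_obs())
E
```

```text
top 476.01721809054635 [[-0.016 -0.997  0.069  0.364]
 [-1.     0.015 -0.018  0.068]
 [ 0.017 -0.069 -0.997  1.056]
 [ 0.     0.     0.     1.   ]] [0.03 0.   0.   0.   0.  ]
side 487.9304273702936 [[ 1.    -0.007  0.024  0.374]
 [-0.023 -0.646  0.763 -0.789]
 [ 0.01  -0.764 -0.646  0.764]
 [ 0.     0.     0.     1.   ]] [-0.05  0.    0.    0.    0.  ]
{'time_s': 0.1, 'qpos': array([ 1.18340594e+00,  3.00426541e-01,  1.52153342e+00,  1.55638266e-05,
        1.32072387e+00, -6.65981944e-02]), 'joint_vel': array([ 0.00129564, -0.00264944, -0.00175343,  0.00054927,  0.00166433,
       -0.00035571]), 'tau': array([ 2.38920344e-03, -5.32648408e+01, -3.53279901e+01,  7.10353651e-02,
        2.35564588e-02, -8.15371391e-05]), 'ee_pos': array([0.17333708, 0.52173135, 0.22393093]), 'eef_rot': array([-3.14050490e+00, -8.76589674e-05,  2.82079655e+00]), 'force': array([-0.57044694,  0.69356254, -0.21417953]), 'moment': array([-0.02673351,  0.07266756, -0.0062608 ]), 'grip_width': 0.0940226938147988}
```

View pics/top0.png

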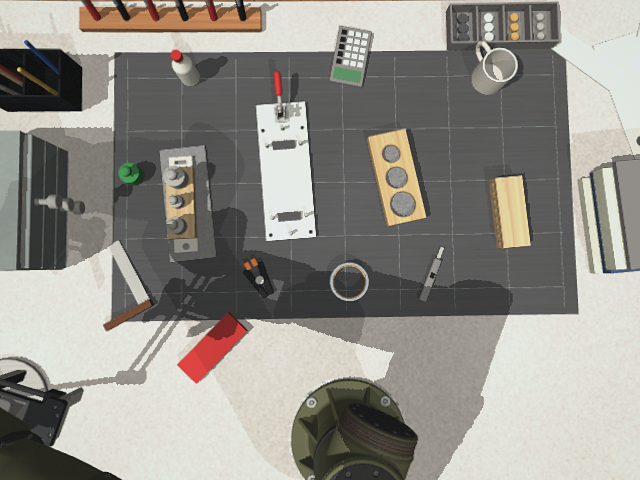

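View pics/side0.png

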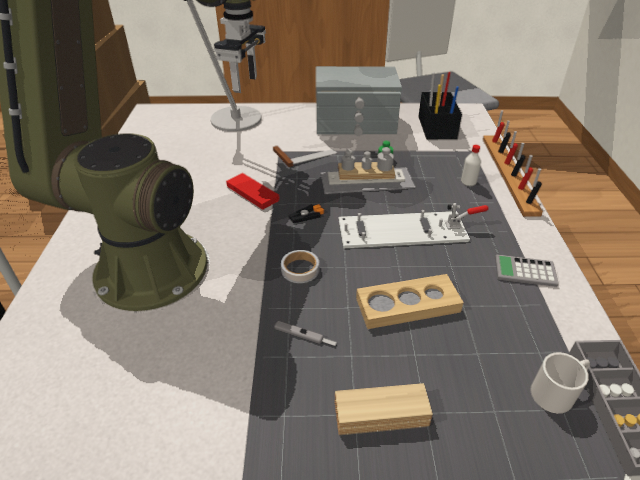

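```bash
python3 - <<'E'
import numpy as np,cv2
d=np.load('top0.npz');im=d['img'][...,::-1];W=d['W']
a=cv2.resize(im[135:270,145:325],(800,600),interpolation=cv2.INTER_CUBIC);cv2.imwrite('pics/cropA.png',a)
a=cv2.resize(im[115:265,345:545],(800,600),interpolation=cv2.INTER_CUBIC);cv2.imwrite('pics/cropB.png',a)
# table plane
for (u,v) in [(230,80),(230,290),(340,200),(460,150),(550,280),(140,250)]: print(u,v,W[v,u].round(4))
for (u,v) in [(175,174),(176,201),(176,226),(180,161),(182,247),(200,165),(285,180),(283,142),(290,214),(377,145),(520,210),(391,153),(396,177),(403,203)]: print(u,v,W[v-1:v+2,u-1:u+2].reshape(-1,3).mean(0).round(4))
E
```

```text
230 80 [7.914e-01 2.523e-01 7.000e-04]
230 290 [ 0.3197  0.2543 -0.0005]
340 200 [0.515  0.0091 0.0048]
460 150 [ 0.6248 -0.2634  0.0018]
550 280 [ 0.3306 -0.4519  0.0009]
140 250 [0.4107 0.4502 0.0005]
175 174 [0.5591 0.3471 0.0966]
176 201 [0.5065 0.3497 0.0801]
176 226 [0.4546 0.348  0.0852]
180 161 [0.6055 0.3614 0.0102]
182 247 [0.4153 0.3558 0.0122]
200 165 [0.5969 0.3184 0.0069]
285 180 [0.5602 0.1304 0.0115]
283 142 [0.6435 0.1334 0.0193]
290 214 [0.4835 0.1199 0.0197]
377 145 [ 0.6314 -0.0727  0.0306]
520 210 [ 0.4824 -0.3751  0.0416]
391 153 [ 0.616  -0.1049  0.0192]
396 177 [ 0.5622 -0.1146  0.0195]
403 203 [ 0.5044 -0.1286  0.0185]
```

```bash
python3 - <<'E'
import numpy as np,cv2
for n in('top','side'):
    W=np.load(n+'0.npz')['W']; X,Y,Z=W[...,0],W[...,1],W[...,2]
    def sel(x0,x1,y0,y1,z0,z1):
        return (X>x0)&(X<x1)&(Y>y0)&(Y<y1)&(Z>z0)&(Z<z1)
    print(n,'table z',np.nanmedian(Z[sel(.2,.6,-.2,.4,-.02,.02)]))
    np.save(n+'z.npy',Z)
    z=np.clip(np.nan_to_num(Z),-.01,.11); im=cv2.applyColorMap(((z+.01)/.12*255).astype(np.uint8),cv2.COLORMAP_JET); cv2.imwrite('pics/h_'+n+'.png',im)
E
```

```text
top table z 0.002018815834490484
side table z 0.001252075066492997
```

View pics/cropA.png

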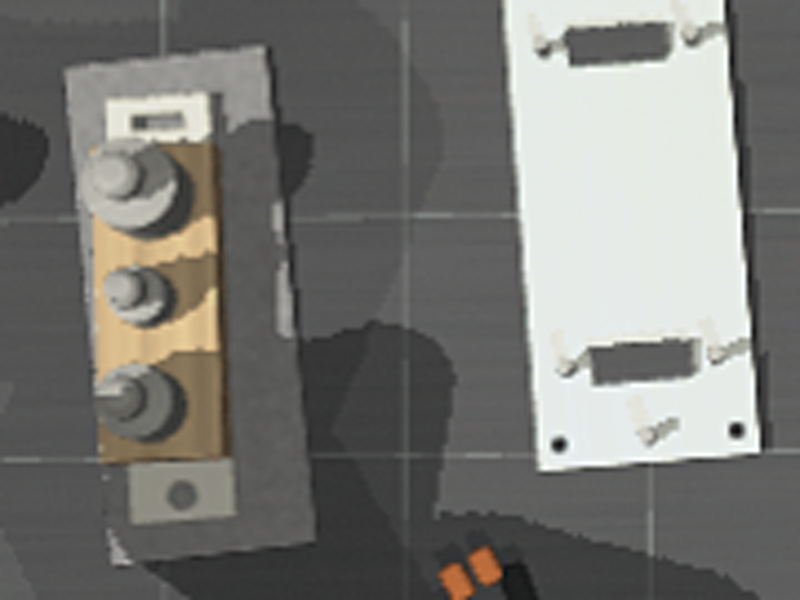

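View pics/cropB.png

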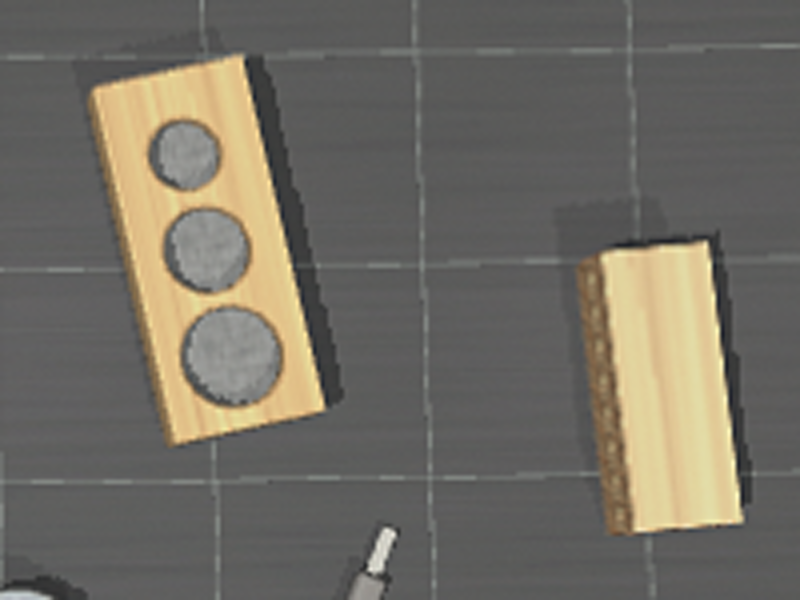

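View pics/h_top.png

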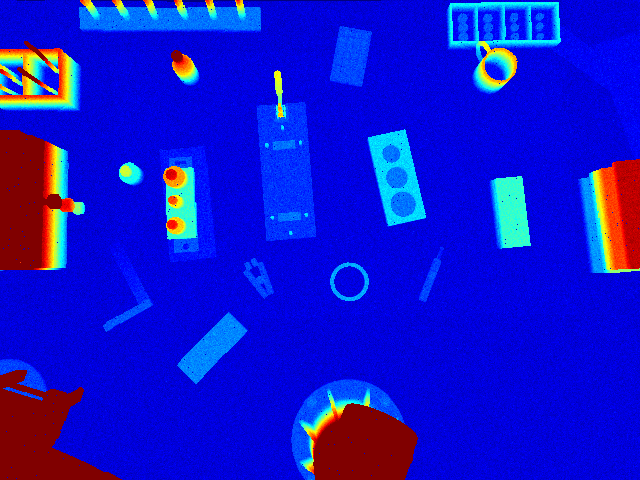

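```bash
cat >> h.py <<'E'
def rays(c):
    v,u=np.mgrid[0:480,0:640]
    p=np.stack([u,v],-1).reshape(-1,1,2).astype(np.float64)
    n=cv2.undistortPoints(p,c['K'],np.array(c['dist'])).reshape(480,640,2)
    r=np.concatenate([n,np.ones((480,640,1))],-1)@c['extrinsics'][:3,:3].T
    return c['extrinsics'][:3,3],r
def onplane(c,z):
    o,r=rays(c); t=(z-o[2])/r[...,2]; return o+r*t[...,None]
def comps(m):
    n,l,s,_=cv2.connectedComponentsWithStats(m.astype(np.uint8)); return [(l==i) for i in range(1,n) if s[i,4]>20]
def rect(c,m,z):
    P=onplane(c,z)[m][:,:2].astype(np.float32)
    (x,y),(w,h),a=cv2.minAreaRect(P*1000)
    if w<h: w,h,a=h,w,a+90
    a=(a+90)%180-90
    return np.round([x,y,w,h],1),round(a if a>-90 else a+180,2)
def circ(c,m,z):
    P=onplane(c,z)[m][:,:2].astype(np.float32); (x,y),r=cv2.minEnclosingCircle(P*1000)
    return P.mean(0).round(4)*1000,np.round([x,y,r],1)
E
python3 - <<'E'
from h import *
for n in('top','side'):
    c=grab(n);W=cloud(c);X,Y,Z=[W[...,i] for i in range(3)]
    b=lambda x0,x1,y0,y1,z0,z1:(X>x0)&(X<x1)&(Y>y0)&(Y<y1)&(Z>z0)&(Z<z1)
    def big(m,k=1): return sorted(comps(m),key=lambda q:-q.sum())[:k]
    print(n)
    print('pile',rect(c,big(b(.38,.58,-.46,-.3,.034,.046))[0],.04))
    print('block',rect(c,big(b(.42,.68,-.22,-.03,.025,.036))[0],.03))
    for m in big(b(.45,.66,-.17,-.06,.012,.0245),3): print(' sock',circ(c,cv2.erode(m.astype(np.uint8),np.ones((2,2)))>0,.018),m.sum())
    print('plate',rect(c,big(b(.38,.72,.03,.22,.006,.0145))[0],.01))
    for m in comps(b(.38,.72,.03,.22,.0155,.0215)):
        if m.sum()>60: print(' rest',rect(c,m,.018),m.sum())
    for m in comps(b(.38,.72,.03,.22,.025,.034)): 
        if m.sum()>3: print(' pin',circ(c,m,.029),m.sum())
    print('caul',rect(c,big(b(.4,.64,.28,.42,.035,.046))[0],.04))
    print('board',rect(c,big(b(.34,.7,.22,.47,.0035,.0095))[0],.006))
    for m in comps(b(.4,.64,.28,.42,.062,.11)): print(' w',np.nanmax(Z[m]),circ(c,m,np.nanmedian(Z[m][Z[m]>np.nanmax(Z[m])-.006])),m.sum())
E
```

```text
top
pile (array([ 479.5, -358.3,  151.4,   60.8]), 4.44)
block (array([ 560.4, -113.7,  200.1,   85. ]), 11.73)
 sock (array([ 501.90002, -128.8    ], dtype=float32), array([ 501.9, -129.2,   26.4])) 495
 sock (array([ 561. , -116.3], dtype=float32), array([ 560.8, -116.6,   22.3])) 357
 sock (array([ 614.7, -105.6], dtype=float32), array([ 614.1, -105.3,   18.1])) 241
plate (array([576.9, 127.8, 294.3, 111.9]), 3.94)
 rest (array([638.4, 132.9,  50.6,  19.5]), -86.49) 169
 rest (array([478.3, 121.1,  50.3,  19.8]), 89.44) 169
caul (array([508.7, 352.6, 151.7,  61.4]), 2.7)
board (array([512.2, 345.2, 261.7, 111.6]), 4.68)
 w 0.10340042898257473 (array([553.5    , 348.19998], dtype=float32), array([553.7, 348.2,  23.1])) 387
 w 0.09128444161757088 (array([505.80002, 350.4    ], dtype=float32), array([505.7, 350.9,  14.1])) 143
 w 0.0967405590268694 (array([455.6    , 348.19998], dtype=float32), array([454.8, 348.2,  18.1])) 243
side
pile (array([ 475.7, -362. ,  153.4,   62.6]), 4.69)
block (array([ 555.5, -117.4,  202.8,   89.9]), 11.52)
 sock (array([ 499.7, -121.5], dtype=float32)
[... 170 characters left out ...]
dtype=float32), array([ 559.1, -107.9,   22.1])) 292
plate (array([572.9, 125. , 298. , 116.5]), 3.84)
 rest (array([632.8, 130.7,  53.2,  18.7]), -85.67) 91
 rest (array([473.3, 119.6,  49.6,  18. ]), -85.22) 93
 pin (array([704.     , 128.90001], dtype=float32), array([704.1, 127.6,  15.9])) 33
caul (array([503. , 347.3, 152.5,  66. ]), -0.34)
board (array([508.3, 341.6, 253. , 108.8]), 5.99)
 w 0.10114659140566817 (array([547.3    , 314.59998], dtype=float32), array([550.9, 318.8,  43.5])) 216
 w 0.09423313564324465 (array([450.5, 322.3], dtype=float32), array([451.8, 325.5,  38. ])) 136
 w 0.09045117061052654 (array([500.89996, 328.8    ], dtype=float32), array([500.4, 332.3,  29. ])) 82
```

```bash
python3 - <<'E'
from h import *
for n in('top','side'):
    c=grab(n);W=cloud(c);X,Y,Z=[W[...,i] for i in range(3)]
    b=lambda x0,x1,y0,y1,z0,z1:(X>x0)&(X<x1)&(Y>y0)&(Y<y1)&(Z>z0)&(Z<z1)
    print(n)
    for nm,x,zt in(('big',.553,.099),('small',.505,.087),('mid',.455,.093)):
        m=b(x-.025,x+.025,.31,.40,zt-.007,zt+.01); print(nm,circ(c,m,zt-.002),m.sum(), np.nanmean(W[m],0).round(4))
    print('toolbox Ymin',np.nanmin(Y[(Z>.12)&(X>.35)&(Y>.4)&(X<.7)]), 'books Ymax',np.nanmax(Y[(Z>.08)&(X>.35)&(Y<-.4)&(X<.7)]))
    m=b(.68,.9,.05,.25,.04,.1);print('clamp',np.nanmin(W[m],0),np.nanmax(W[m],0))
E
```

```text
top
big (array([559. , 355.8], dtype=float32), array([558.9, 355.6,  11.4])) 97 [0.5587 0.3554 0.0985]
small (array([508.7, 356.2], dtype=float32), array([508.9, 355.3,   9.6])) 62 [0.5085 0.3558 0.0862]
mid (array([458.2    , 355.19998], dtype=float32), array([458.4, 354.7,  10.4])) 79 [0.458  0.3546 0.093 ]
toolbox Ymin 0.5562680740911581 books Ymax -0.5242364205424231
clamp [0.68555487 0.1269682  0.04021965] [0.78735658 0.14871064 0.07893026]
side
big (array([553.39996, 351.5    ], dtype=float32), array([553.2, 351.1,  14.2])) 40 [0.5534 0.3514 0.0971]
small (array([503.19998, 352.2    ], dtype=float32), array([504.1, 350.7,  13.5])) 26 [0.5032 0.3525 0.0848]
mid (array([452.1    , 351.90002], dtype=float32), array([453.3, 351.3,  13.2])) 30 [0.4521 0.3507 0.0917]Traceback (most recent call last):
  File "<stdin>", line 8, in <module>
    res = np.fmax.reduce(a, axis=axis, out=out, **kwargs)
ValueError: zero-size array to reduction operation fmax which has no identity
```

```bash
cat > go.py <<'E'
import sys
from h import *
from scipy.spatial.transform import Rotation as Ro
def go(x,y,z,yaw=None):
    o=telemetry.get_obs(); R=Ro.from_euler('xyz',o['eef_rot']).as_matrix()
    d=R.T@(np.array([x,y,z])/1000-o['ee_pos'])/.05
    y0=np.degrees(o['eef_rot'][2]); dy=0 if yaw is None else -((yaw-y0+90)%180-90)/8
    print('t',round(o['time_s'],2),'pos',(o['ee_pos']*1000).round(1),'rot',np.degrees(o['eef_rot']).round(2),'F',o['force'].round(1),'w',round(o['grip_width']*1000,1),'->',d.round(3),'twist',round(dy,3))
if __name__=='__main__': go(*map(float,sys.argv[1:]))
E
python3 go.py 556 353.5 190 180
```

```text
t 0.3 pos [173.4 521.9 224.3] rot [-179.98   -0.    161.62] F [ 0.3 -0.1  0.3] w 93.9 -> [-8.323 -0.783  0.686] twist -2.297
```

```bash
python3 -m creep '[[[-0.8,-0.1,0],-0.3,0.5],[[-1.6,-0.2,0],-0.6,0.5],[[-2.4,-0.3,0],-0.9,0.5],[[-3.2,-0.4,0],-1.2,0.5],[[-4.0,-0.5,0],-1.5,0.5],[[-4.8,-0.6,0],-1.8,0.5],[[-5.6,-0.7,0],-2.1,0.5],[[-6.4,-0.75,0],-2.3,0.5],[[-7.2,-0.78,0],-2.3,0.5],[[-7.9,-0.78,0.3],-2.3,0.5],[[-8.32,-0.78,0.69],-2.3,0.5],[[-8.32,-0.78,0.69],-2.3,0.5]]' 30; python3 - <<'E'
from h import *
import go
go.go(556,353.5,98,180)
for n in('top','side'):
    c=grab(n);W=cloud(c);save(c,n+'1.png')
    cv2.imwrite('pics/z1'+n+'.png',cv2.resize(c['img'][130:280,100:300,::-1] if n=='top' else c['img'][50:230,280:480,::-1],(800,600)))
    np.savez(n+'1.npz',W=W,img=c['img'])
E
```

```text
time_s: 1.5
ee_pos: [0.5569, 0.3519, 0.1864]
eef_rot: [-3.139, -0.004, 3.139]
force: [-0.8, 0.7, -0.7]
grip_width: 0.047
t 1.5 pos [556.9 351.9 186.4] rot [-179.85   -0.24  179.88] F [-0.8  0.7 -0.7] w 47.0 -> [0.011 0.037 1.767] twist -0.016
```

View pics/z1top.png

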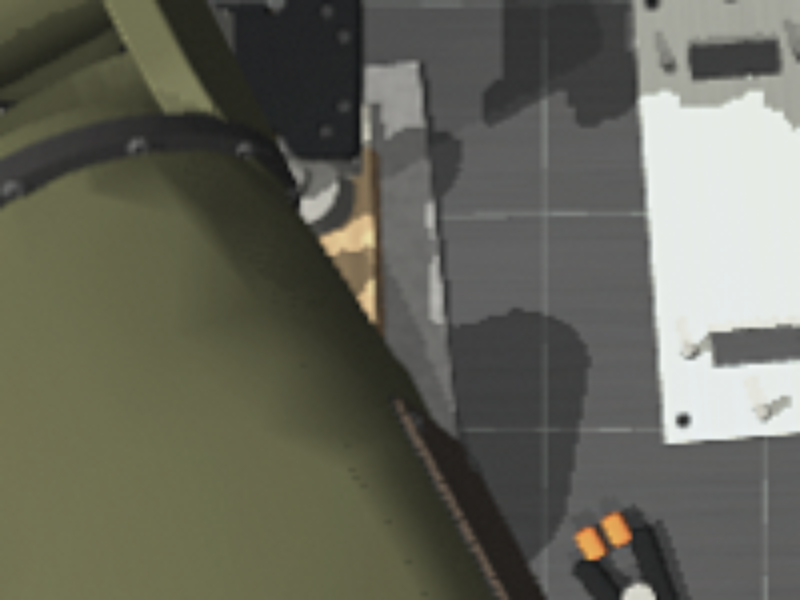

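View pics/z1side.png

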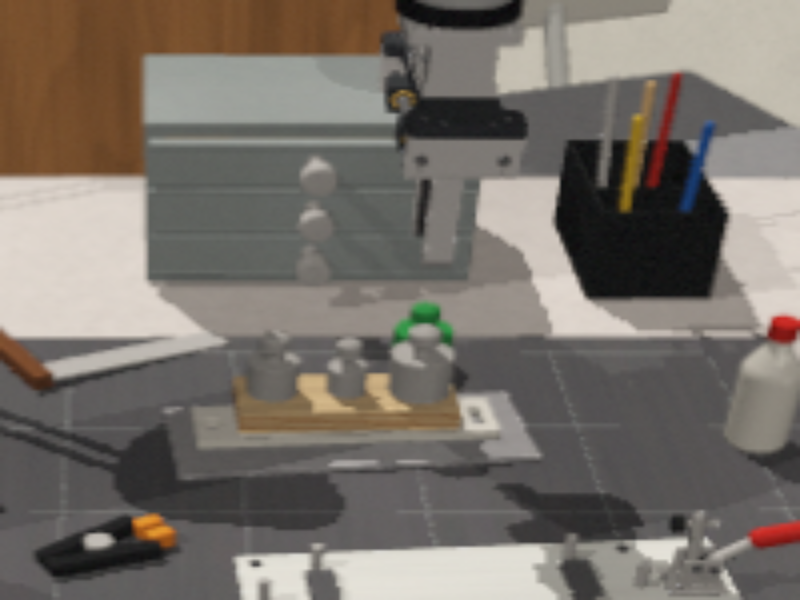

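```bash
python3 - <<'E'
import numpy as np
W=np.load('side1.npz')['W'];X,Y,Z=[W[...,i] for i in range(3)]
for v in range(108,131,2):
    r=[u for u in range(380,402) if W[v,u,2]>.14 and W[v,u,1]<.36]
    print(v,[(u,*(W[v,u]*1000).round(0)) for u in (r[:1]+r[-1:])], (W[v,r].mean(0)*1000).round(1) if r else '')
W=np.load('top1.npz')['W']
m=(W[...,2]>.22)&(W[...,0]>.5)
print((np.nanmax(W[135:172,100:200].reshape(-1,3),0)*1000).round(0))
for u,v in[(160,140),(170,150),(185,140),(188,160),(180,168)]:print(u,v,(W[v,u]*1000).round(0))
E
```

```text
108 [(387, np.float64(542.0), np.float64(319.0), np.float64(232.0)), (394, np.float64(559.0), np.float64(316.0), np.float64(234.0))] [550.8 317.1 233.3]
110 [(387, np.float64(543.0), np.float64(318.0), np.float64(228.0)), (394, np.float64(560.0), np.float64(315.0), np.float64(229.0))] [551.2 316.5 228.3]
112 [(387, np.float64(543.0), np.float64(319.0), np.float64(222.0)), (394, np.float64(561.0), np.float64(319.0), np.float64(222.0))] [551.7 317.  222.7]
114 [(386, np.float64(543.0), np.float64(327.0), np.float64(212.0)), (394, np.float64(561.0), np.float64(317.0), np.float64(217.0))] [551.1 317.8 217. ]
116 [(386, np.float64(542.0), np.float64(323.0), np.float64(209.0)), (394, np.float64(562.0), np.float64(320.0), np.float64(210.0))] [551.4 317.1 211.9]
118 [(386, np.float64(542.0), np.float64(319.0), np.float64(206.0)), (393, np.float64(559.0), np.float64(315.0), np.float64(208.0))] [550.5 316.3 206.9]
120 [(386, np.float64(543.0), np.float64(322.0), np.float64(198.0)), (393, np.float64(560.0), np.float64(317.0), np.float64(201.0))] [551.3 318.4 200.4]
122 [(386, np.float64(543.0), np.float64(321.0), np.float64(194.0)), (393, np.float64(561.0), np.float64(320.0), np.float64(194.0))] [551.8 318.4 194.8]
124 [(385, np.float64(542.0), np.float64(327.0), np.float64(185.0)), (393, np.float64(561.0), np.float64(316.0), np.float64(190.0))] [551.9 320.5 188.3]
126 [(385, np.float64(542.0), np.float64(325.0), np.float64(180.0)), (392, np.float64(559.0), np.float64(320.0), np.float64(183.0))] [550.1 317.8 184.1]
128 [(385, np.float64(542.0), np.float64(320.0), np.float64(177.0)), (392, np.float64(560.0), np.float64(320.0), np.float64(177.0))] [551.  320.2 177.2]
130 [] 
[668. 377. 524.]
160 140 [570. 309. 310.]
170 150 [nan nan nan]
185 140 [570. 270. 308.]
188 160 [538. 266. 307.]
180 168 [526. 278. 308.]
```

```bash
python3 - <<'E'
import numpy as np
W=np.load('top1.npz')['W'];im=np.load('top1.npz')['img']
for v in (136,142,150,156,162): print(v,[(u,*(W[v,u]*1000).round(0)) for u in range(187,194)])
for u in (172,180,186): print(u,[(v,*(W[v,u]*1000).round(0)) for v in range(165,173)])
print('top end',[(v,*(W[v,180]*1000).round(0)) for v in range(112,134)])
E
```

```text
136 [(187, np.float64(576.0), np.float64(267.0), np.float64(309.0)), (188, np.float64(576.0), np.float64(265.0), np.float64(309.0)), (189, np.float64(578.0), np.float64(265.0), np.float64(304.0)), (190, np.float64(582.0), np.float64(267.0), np.float64(290.0)), (191, np.float64(665.0), np.float64(341.0), np.float64(-4.0)), (192, np.float64(664.0), np.float64(338.0), np.float64(0.0)), (193, np.float64(664.0), np.float64(335.0), np.float64(2.0))]
142 [(187, np.float64(567.0), np.float64(267.0), np.float64(308.0)), (188, np.float64(567.0), np.float64(266.0), np.float64(308.0)), (189, np.float64(568.0), np.float64(265.0), np.float64(305.0)), (190, np.float64(571.0), np.float64(266.0), np.float64(292.0)), (191, np.float64(649.0), np.float64(339.0), np.float64(5.0)), (192, np.float64(650.0), np.float64(337.0), np.float64(3.0)), (193, np.float64(650.0), np.float64(335.0), np.float64(1.0))]
150 [(187, np.float64(554.0), np.float64(266.0), np.float64(310.0)), (188, np.float64(554.0), np.float64(265.0), np.float64(309.0)), (189, np.float64(555.0), np.float64(265.0), np.float64(304.0)), (190, np
[... 3378 characters left out ...]
 (123, np.float64(694.0), np.float64(365.0), np.float64(-1.0)), (124, np.float64(691.0), np.float64(364.0), np.float64(1.0)), (125, np.float64(690.0), np.float64(365.0), np.float64(-2.0)), (126, np.float64(593.0), np.float64(278.0), np.float64(308.0)), (127, np.float64(591.0), np.float64(278.0), np.float64(309.0)), (128, np.float64(589.0), np.float64(278.0), np.float64(309.0)), (129, np.float64(588.0), np.float64(278.0), np.float64(308.0)), (130, np.float64(587.0), np.float64(278.0), np.float64(307.0)), (131, np.float64(584.0), np.float64(277.0), np.float64(310.0)), (132, np.float64(583.0), np.float64(277.0), np.float64(310.0)), (133, np.float64(581.0), np.float64(277.0), np.float64(310.0))]
```

```bash
python3 go.py 557.8 354.6 98 180; python3 -m creep '[[[-0.02,0.05,0.4],0,0.5],[[-0.02,0.05,0.8],0,0.5],[[-0.02,0.05,1.2],0,0.5],[[-0.02,0.05,1.5],0,0.5],[[-0.02,0.05,1.7],0,0.5],[[-0.02,0.05,1.75],0,0.5],[[-0.02,0.05,1.77],0,0.5],[[-0.02,0.05,1.77],0,0.5]]'; python3 go.py 557.8 354.6 98 180;  python3 - <<'E'
from h import *
c=grab('side');save(c,'side2.png')
cv2.imwrite('pics/z2.png',cv2.resize(c['img'][90:210,320:480,::-1],(800,600)))
E
```

```text
t 1.6 pos [555.6 353.7 189.7] rot [-1.7998e+02 -6.0000e-02  1.8000e+02] F [ 0.3  0.5 -0.2] w 47.2 -> [-0.046  0.018  1.833] twist -0.001
time_s: 2.4
ee_pos: [0.5571, 0.3565, 0.1023]
eef_rot: [3.141, 0.001, -3.141]
force: [1.2, -0.5, 0.6]
grip_width: 0.047
t 2.4 pos [557.1 356.5 102.3] rot [ 1.7997e+02  6.0000e-02 -1.7998e+02] F [ 1.2 -0.5  0.6] w 47.0 -> [-0.013 -0.037  0.086] twist 0.003
```

View pics/z2.png

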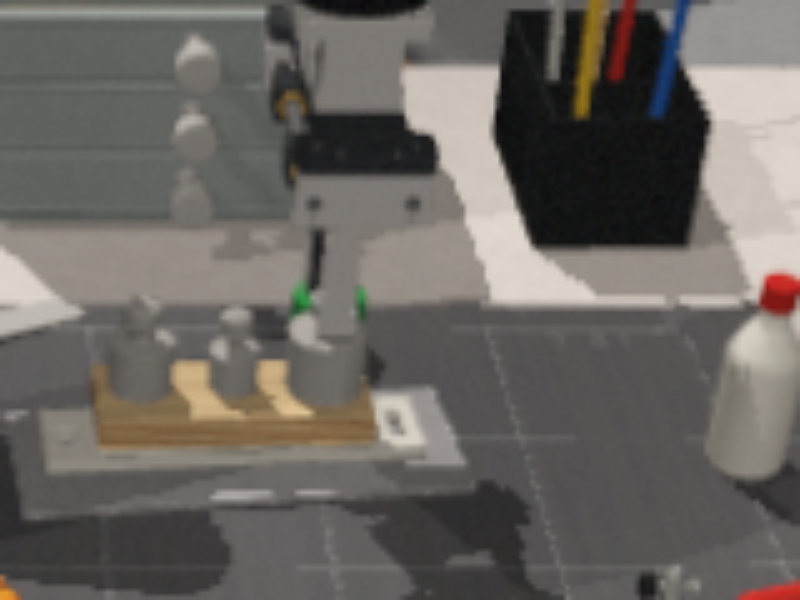

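```bash
python3 go.py 557.8 354.6 98 180; python3 -m creep '[[[0,0,0.05],0,0.4],[[0,0,0.07],0,0.3],[[0,0,0.07],0,0.28],[[0,0,0.07],0,0.28],[[0,0,0.07],0,0.28]]' 10;python3 go.py 557.8 354.6 98 180;  python3 -m creep '[[[0,0,0.0],0,0.26],[[0,0,0.0],0,0.25],[[0,0,0],0,0.245]]' 10;python3 go.py 557.8 354.6 98 180; 
```

```text
t 2.45 pos [557.2 356.4 102.3] rot [ 1.7997e+02  6.0000e-02 -1.7998e+02] F [ 0.8 -0.7  0.6] w 47.3 -> [-0.012 -0.037  0.086] twist 0.003
time_s: 2.95
ee_pos: [0.5569, 0.3562, 0.098]
eef_rot: [3.142, 0.0, -3.141]
force: [-0.7, 0.1, 0.2]
grip_width: 0.0262
t 2.95 pos [556.9 356.2  98. ] rot [ 180.      0.   -179.99] F [-0.7  0.1  0.2] w 26.2 -> [-0.017 -0.033  0.   ] twist 0.002
time_s: 3.25
ee_pos: [0.5569, 0.3562, 0.098]
eef_rot: [-3.141, 0.0, -3.141]
force: [-0.2, -1.2, -0.2]
grip_width: 0.0231
t 3.25 pos [556.9 356.2  98. ] rot [-179.99    0.   -179.98] F [-0.2 -1.2 -0.2] w 23.1 -> [-0.018 -0.032 -0.001] twist 0.003
```

```bash
python3 -m creep '[[[0,-0.02,0.0],0,0.245],[[0,-0.02,0.0],0,0.245]]' 10;python3 go.py 557.8 354.6 98 180; python3 -m creep '[[[0,0,0],0,0.2],[[0,0,0],0,0.1],[[0,0,0],0,0.1]]' 40;python3 go.py 557.8 354.6 98 180
```

```text
time_s: 3.45
ee_pos: [0.5569, 0.3551, 0.098]
eef_rot: [3.142, -0.0, -3.141]
force: [-0.2, 0.6, -0.4]
grip_width: 0.0227
t 3.45 pos [556.9 355.1  98. ] rot [ 180.     -0.   -179.99] F [-0.2  0.6 -0.4] w 22.7 -> [-0.017 -0.011 -0.001] twist 0.001
time_s: 3.75
ee_pos: [0.5569, 0.3554, 0.098]
eef_rot: [3.141, 0.0, -3.141]
force: [0.2, 2.0, -0.6]
grip_width: 0.0206
t 3.75 pos [556.9 355.4  98. ] rot [ 1.7999e+02  1.0000e-02 -1.7998e+02] F [ 0.2  2.  -0.6] w 20.6 -> [-0.018 -0.016  0.   ] twist 0.003
```

```bash
python3 -m creep '[[[0,0,-0.04],0,0.1],[[0,0,-0.1],0,0.1],[[0,0,-0.2],0,0.1],[[0,0,-0.2],0,0.1],[[0,0,-0.2],0,0.1]]' 40;python3 go.py 557.8 354.6 98 180; python3 - <<'E'
from h import *
c=grab('side');save(c,'side3.png')
cv2.imwrite('pics/z3.png',cv2.resize(c['img'][90:210,320:480,::-1],(800,600)))
E
```

```text
time_s: 4.25
ee_pos: [0.5569, 0.3552, 0.108]
eef_rot: [-3.142, 0.0, -3.141]
force: [-0.6, -0.2, -4.8]
grip_width: 0.0207
t 4.25 pos [556.9 355.2 108. ] rot [-180.      0.   -179.98] F [-0.6 -0.2 -4.8] w 20.7 -> [-0.018 -0.012  0.201] twist 0.002
```

View pics/z3.png

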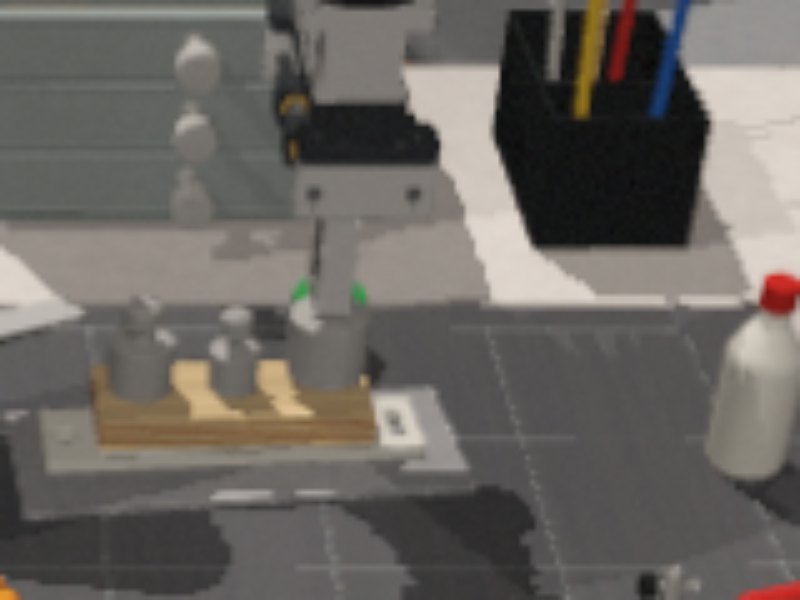

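```bash
python3 go.py 500.4 -127.4 190; python3 -m creep '[[[0,0,-0.5],0,0.1],[[0,0,-1.0],0,0.1],[[0,0,-1.5],0,0.1],[[0,-0.5,-1.64],0,0.1],[[0.1,-1.1,-1.64],0,0.1],[[0.2,-1.8,-1.64],0,0.1],[[0.3,-2.5,-1.64],0,0.1],[[0.4,-3.2,-1.64],0,0.1],[[0.5,-3.9,-1.64],0,0.1],[[0.6,-4.6,-1.64],0,0.1],[[0.7,-5.3,-1.64],0,0.1],[[0.8,-6.0,-1.64],0,0.1]]' 40;python3 go.py 500.4 -127.4 190
```

```text
t 4.3 pos [556.8 355.2 107.9] rot [-1.8000e+02 -1.0000e-02 -1.7998e+02] F [ 0.1 -0.3 -5.1] w 20.5 -> [ 1.133 -9.652 -1.642] twist 0
time_s: 5.5
ee_pos: [0.5165, 0.0539, 0.19]
eef_rot: [-3.142, 0.0, -3.141]
force: [0.4, 0.1, -4.8]
grip_width: 0.0204
t 5.5 pos [516.5  53.9 190. ] rot [-1.8000e+02  1.0000e-02 -1.7997e+02] F [ 0.4  0.1 -4.8] w 20.4 -> [ 0.324 -3.625  0.   ] twist 0
```

```bash
python3 -m creep '[[[0.1,-0.6,0],0,0.1],[[0.2,-1.2,0],0,0.1],[[0.25,-1.8,0],0,0.1],[[0.32,-2.4,0],0,0.1],[[0.32,-3.0,0],0,0.1],[[0.32,-3.4,0],0,0.1],[[0.32,-3.64,0.4],0,0.1],[[0.32,-3.64,0.8],0,0.1],[[0.32,-3.64,0.8],0,0.1]]' 40;python3 go.py 500.4 -127.4 76; python3 - <<'E'
from h import *
for n,s in(('side',np.s_[215:335,340:500]),('top',np.s_[100:250,320:520])):
    c=grab(n);save(c,n+'4.png')
    cv2.imwrite('pics/z4%s.png'%n,cv2.resize(c['img'][s][...,::-1],(800,600)))
    np.savez(n+'4.npz',W=cloud(c),img=c['img'])
E
python3 go.py 500.4 -127.4 76
```

```text
time_s: 6.4
ee_pos: [0.4998, -0.1267, 0.1477]
eef_rot: [3.14, -0.004, 3.141]
force: [0.6, 0.6, -3.9]
grip_width: 0.0201
t 6.4 pos [ 499.8 -126.7  147.7] rot [179.92  -0.24 179.98] F [ 0.6  0.6 -3.9] w 20.1 -> [-0.017 -0.015  1.434] twist 0
t 6.5 pos [ 501.1 -126.7  150.4] rot [ 1.8000e+02 -1.0000e-02 -1.7997e+02] F [-0.2  0.1 -4.5] w 20.5 -> [ 0.015 -0.015  1.488] twist 0
```

View pics/z4side.png

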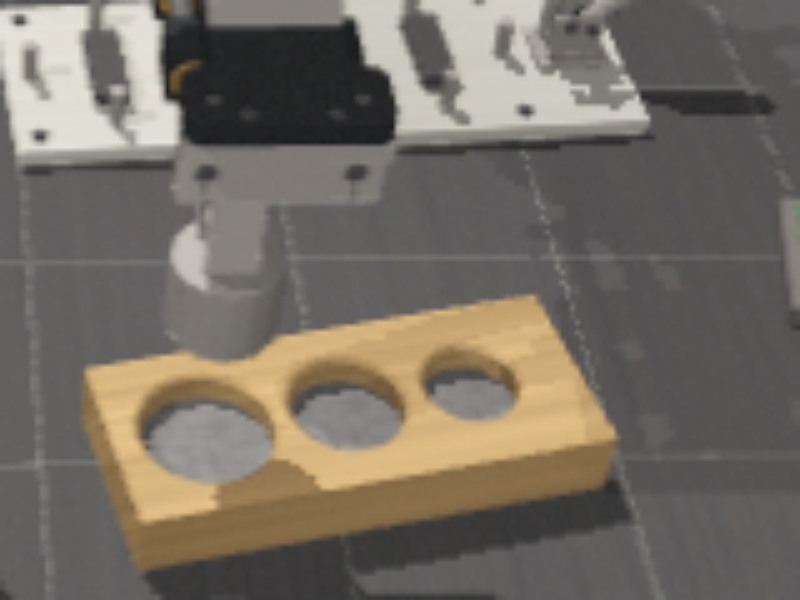

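View pics/z4top.png

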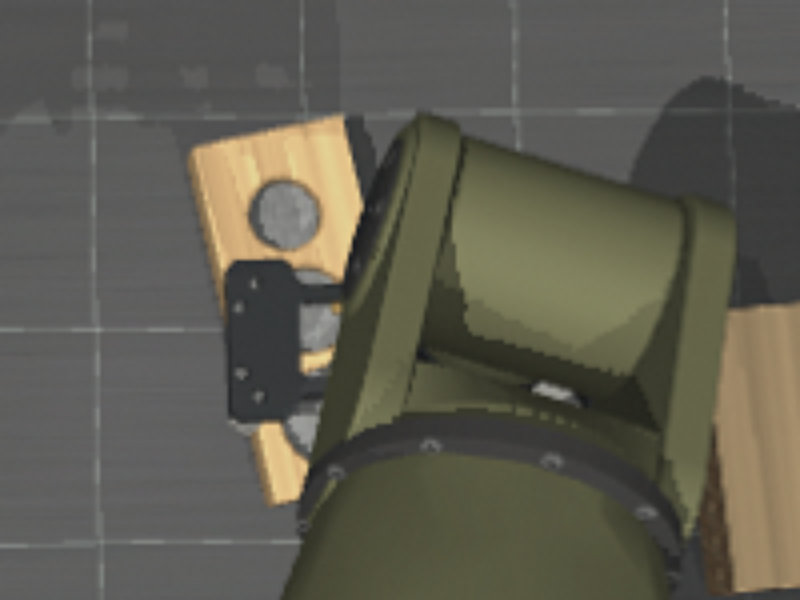

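```bash
python3 - <<'E'
from h import *
c=grab('side')
o,r=rays(c)
def pl(u,v,ax,val):
    p=np.array([[[u,v]]],float);n=cv2.undistortPoints(p,c['K'],np.array(c['dist'])).ravel()
    d=c['extrinsics'][:3,:3]@[*n,1]; return (o+d*(val-o[ax])/d[ax])*1000
print('weight axis',pl(340+223/5,215+290/5,1,-.1267))
print('big rim',pl(340+205/5,215+431/5,2,.03))
print('mid rim',pl(340+346/5,215+402/5,2,.03))
print('small rim',pl(340+470/5,215+383/5,2,.03))
W=np.load('side4.npz')['W']
print((W[268:276,384]*1000).round(0))
E
python3 go.py 500.4 -127.4 76
```

```text
weight axis [ 498.47122761 -126.7         106.49009063]
big rim [ 497.13538018 -129.84534733   30.        ]
mid rim [ 556.34702528 -115.03820564   30.        ]
small rim [ 609.14994675 -105.3733427    30.        ]
[[ 492. -151.  143.]
 [ 492. -150.  140.]
 [ 495. -138.  126.]
 [ 494. -142.  127.]
 [ 494. -143.  125.]
 [ 494. -145.  124.]
 [ 493. -149.  126.]
 [ 494. -148.  122.]]
t 6.55 pos [ 501.5 -126.7  151. ] rot [-1.7998e+02  6.0000e-02 -1.7996e+02] F [-0.5  0.  -5.2] w 20.4 -> [ 0.023 -0.014  1.499] twist 0
```

```bash
python3 -m creep '[[[0.02,-0.01,0.4],0,0.1],[[0.02,-0.01,0.8],0,0.1],[[0.02,-0.01,1.1],0,0.1],[[0.02,-0.01,1.25],0,0.1],[[0.02,-0.01,1.35],0,0.1],[[0.02,-0.01,1.4],0,0.1],[[0.02,-0.01,1.44],0,0.1],[[0.02,-0.01,1.44],0,0.1]]' 40;python3 go.py 500.0 -127.4 76;python3 -m creep '[[[0,0,0.02],0,0.1],[[0,0,0.03],0,0.1],[[0,0,0.03],0,0.1]]' 40;python3 go.py 500.0 -127.4 76
```

```text
time_s: 7.35
ee_pos: [0.5002, -0.1273, 0.0783]
eef_rot: [-3.141, 0.0, -3.141]
force: [0.3, 0.3, -4.9]
grip_width: 0.0208
t 7.35 pos [ 500.2 -127.3   78.3] rot [-1.7999e+02  3.0000e-02 -1.7998e+02] F [ 0.3  0.3 -4.9] w 20.8 -> [ 0.005 -0.002  0.045] twist 0
time_s: 7.65
ee_pos: [0.5001, -0.1273, 0.0765]
eef_rot: [-3.142, 0.0, -3.141]
force: [-0.2, 0.4, -4.3]
grip_width: 0.0204
t 7.65 pos [ 500.1 -127.3   76.5] rot [-180.      0.   -179.98] F [-0.2  0.4 -4.3] w 20.4 -> [ 0.002 -0.002  0.01 ] twist 0
```

```bash
python3 -m creep '[[[0,0,0.01],0,0.1],[[0,0,0.02],0,0.1],[[0,0,0.02],0,0.1]]' 40;python3 go.py 500.0 -127.4 76
```

```text
time_s: 7.95
ee_pos: [0.5003, -0.1273, 0.0759]
eef_rot: [-3.141, 0.001, -3.141]
force: [-2.0, 2.3, 3.4]
grip_width: 0.0203
t 7.95 pos [ 500.3 -127.3   75.9] rot [-1.7999e+02  3.0000e-02 -1.7998e+02] F [-2.   2.3  3.4] w 20.3 -> [ 0.005 -0.002 -0.002] twist 0
```

```bash
python3 -m creep '[[[0,0,0],0,0.22],[[0,0,0],0,0.24],[[0,0,0],0,0.3],[[0,0,0],0,0.4],[[0,0,0],0,0.42],[[0,0,-0.3],0,0.42],[[0,0,-0.8],0,0.42],[[0,0,-1.4],0,0.42],[[0,0,-2.0],0,0.42],[[0,0,-2.3],0,0.42]]' 10;python3 go.py 508.3 355.2 190;python3 - <<'E'
from h import *
c=grab('side')
cv2.imwrite('pics/z5.png',cv2.resize(c['img'][215:335,340:500][...,::-1],(800,600)))
E
```

```text
time_s: 8.95
ee_pos: [0.5006, -0.1275, 0.193]
eef_rot: [-3.141, 0.003, -3.141]
force: [-0.8, 0.7, 0.2]
grip_width: 0.0397
t 8.95 pos [ 500.6 -127.5  193. ] rot [-1.7994e+02  1.7000e-01 -1.7998e+02] F [-0.8  0.7  0.2] w 39.7 -> [-0.157  9.653  0.051] twist 0
```

View pics/z5.png

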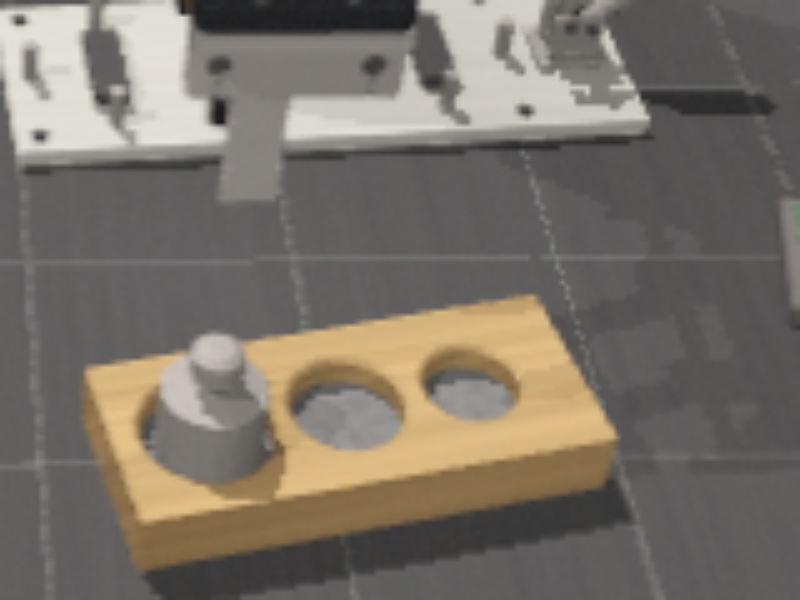

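```bash
python3 -m creep '[[[0,0.6,0],0,0.42],[[0,1.4,0],0,0.42],[[0,2.3,0],0,0.42],[[0,3.2,0],0,0.42],[[0,4.1,0],0,0.42],[[0,5.0,0],0,0.42],[[0,5.9,0],0,0.42],[[0,6.8,0],0,0.42],[[-0.05,7.7,0],0,0.42],[[-0.1,8.5,0],0,0.42],[[-0.15,9.2,0],0,0.42],[[-0.15,9.64,0],0,0.42]]' 10;python3 -m creep '[[[0,0,0.01],0,0.42],[[0,0,0.0],0,0.42]]'; python3 go.py 507.7 355.2 86 180
```

```text
time_s: 10.2
ee_pos: [0.5069, 0.357, 0.1892]
eef_rot: [-3.141, -0.001, -3.14]
force: [-0.1, -0.1, -0.6]
grip_width: 0.0396
time_s: 10.4
ee_pos: [0.5071, 0.3544, 0.1894]
eef_rot: [-3.141, -0.001, -3.141]
force: [0.4, -0.8, -0.7]
grip_width: 0.0392
t 10.4 pos [507.1 354.4 189.4] rot [-1.7995e+02 -7.0000e-02 -1.7995e+02] F [ 0.4 -0.8 -0.7] w 39.2 -> [-0.014  0.018  2.067] twist 0.006
```

```bash
python3 -m creep '[[[-0.01,0.01,0.5],0,0.42],[[-0.01,0.01,1.0],0,0.42],[[-0.01,0.01,1.4],0,0.42],[[-0.01,0.01,1.7],0,0.35],[[-0.01,0.01,1.9],0,0.3],[[-0.01,0.01,2.0],0,0.25],[[-0.01,0.01,2.07],0,0.23],[[-0.01,0.01,2.07],0,0.22],[[-0.01,0.01,2.07],0,0.21]]' 10;python3 go.py 507.7 355.2 86 180;python3 -m creep '[[[0,0,0],0,0.2],[[0,0,0],0,0.195]]'; python3 go.py 507.7 355.2 86 180
```

```text
time_s: 11.3
ee_pos: [0.5081, 0.3554, 0.0876]
eef_rot: [3.141, 0.001, -3.141]
force: [-0.1, 0.5, -0.6]
grip_width: 0.02
t 11.3 pos [508.1 355.4  87.6] rot [ 1.7997e+02  5.0000e-02 -1.7998e+02] F [-0.1  0.5 -0.6] w 20.0 -> [ 0.009 -0.004  0.032] twist 0.003
time_s: 11.5
ee_pos: [0.508, 0.3554, 0.0874]
eef_rot: [3.141, 0.001, -3.141]
force: [1.0, 0.7, 0.6]
grip_width: 0.0186
t 11.5 pos [508.  355.4  87.4] rot [ 1.7998e+02  3.0000e-02 -1.7998e+02] F [1.  0.7 0.6] w 18.6 -> [ 0.007 -0.004  0.027] twist 0.003
```

```bash
python3 -m creep '[[[0,0,0],0,0.15],[[0,0,0],0,0.08],[[0,0,0],0,0.08],[[0,0,-0.05],0,0.08],[[0,0,-0.2],0,0.08],[[0,0,-0.6],0,0.08],[[0,0,-1.1],0,0.08],[[0,0,-1.6],0,0.08],[[0,0,-2.0],0,0.08],[[0,-0.2,-2.06],0,0.08]]' 30;python3 go.py 612.1 -104.4 190 180
```

```text
time_s: 12.5
ee_pos: [0.5084, 0.3459, 0.1927]
eef_rot: [3.14, 0.003, -3.14]
force: [-0.2, 0.4, -1.6]
grip_width: 0.017
t 12.5 pos [508.4 345.9 192.7] rot [ 179.88    0.19 -179.93] F [-0.2  0.4 -1.6] w 17.0 -> [-2.062 -9.008  0.042] twist 0.009
```

```bash
python3 -m creep '[[[0,-0.6,0],0,0.08],[[-0.2,-1.3,0],0,0.08],[[-0.4,-2.1,0],0,0.08],[[-0.6,-2.9,0],0,0.08],[[-0.8,-3.7,0],0,0.08],[[-1.0,-4.5,0],0,0.08],[[-1.2,-5.3,0],0,0.08],[[-1.4,-6.1,0],0,0.08],[[-1.6,-6.9,0],0,0.08],[[-1.8,-7.7,0],0,0.08],[[-2.0,-8.4,0],0,0.08],[[-2.07,-9.0,0],0,0.08]]' 30;python3 -m creep '[[[0,0,0.4],0,0.08],[[0,0,0.8],0,0.08],[[0,0,1.2],0,0.08],[[0,0,1.4],0,0.08],[[0,0,1.4],0,0.08],[[0,0,1.4],0,0.08]]' 30;python3 go.py 612.1 -104.4 65.4 180; python3 - <<'E'
from h import *
c=grab('side')
cv2.imwrite('pics/z6.png',cv2.resize(c['img'][215:335,340:500][...,::-1],(800,600)))
E
```

```text
time_s: 13.7
ee_pos: [0.6111, -0.1073, 0.1887]
eef_rot: [3.141, -0.002, 3.141]
force: [0.7, -0.1, -2.0]
grip_width: 0.017
time_s: 14.3
ee_pos: [0.6116, -0.1049, 0.1205]
eef_rot: [-3.141, 0.0, -3.141]
force: [-0.0, -0.2, -1.4]
grip_width: 0.017
t 14.3 pos [ 611.6 -104.9  120.5] rot [-1.7999e+02  2.0000e-02 -1.7998e+02] F [-0.  -0.2 -1.4] w 17.0 -> [-0.009  0.01   1.101] twist 0.002
```

View pics/z6.png

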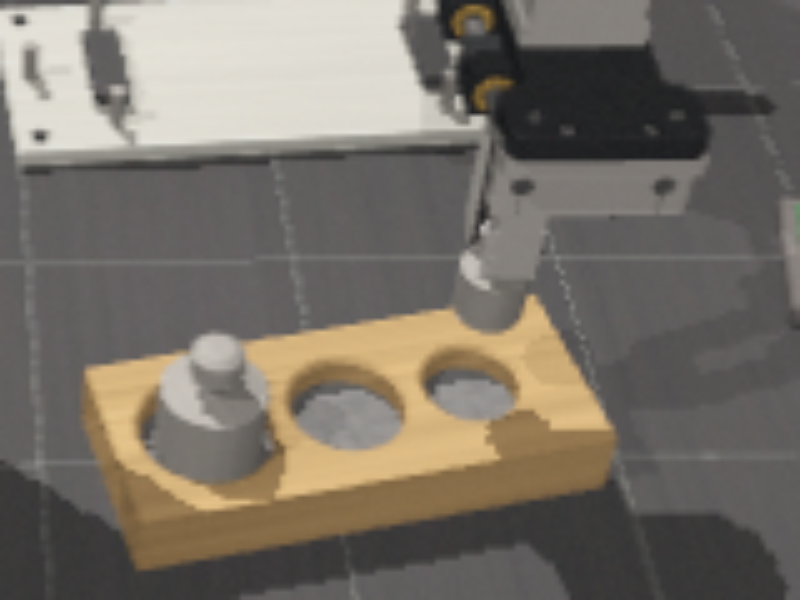

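```bash
python3 - <<'E'
from h import *
c=grab('side');o=c['extrinsics'][:3,3]
def pl(u,v,ax,val):
    n=cv2.undistortPoints(np.array([[[u,v]]],float),c['K'],np.array(c['dist'])).ravel()
    d=c['extrinsics'][:3,:3]@[*n,1]; return (o+d*(val-o[ax])/d[ax])*1000
print(pl(340+489/5,215+300/5,1,-.105))
E
python3 -m creep '[[[0,0.01,0.3],0,0.08],[[0,0.01,0.6],0,0.08],[[0,0.01,0.8],0,0.08],[[0,0.01,0.95],0,0.08],[[0,0.01,1.04],0,0.08],[[0,0.01,1.07],0,0.08],[[0,0.01,1.07],0,0.08]]' 30;python3 go.py 612.1 -104.4 65.4 180; 
```

```text
[ 609.76774557 -105.           77.75133673]
time_s: 15.1
ee_pos: [0.6117, -0.1042, 0.0665]
eef_rot: [-3.142, 0.0, -3.141]
force: [-0.0, -0.5, -1.8]
grip_width: 0.0166
t 15.1 pos [ 611.7 -104.2   66.5] rot [-1.8000e+02  1.0000e-02 -1.7998e+02] F [-0.  -0.5 -1.8] w 16.6 -> [-0.008 -0.003  0.022] twist 0.003
```

```bash
python3 -m creep '[[[0,0,0.01],0,0.08],[[0,0,0.022],0,0.08],[[0,0,0.03],0,0.08],[[0,0,0.03],0,0.08]]' 30;python3 go.py 612.1 -104.4 65.4 180; 
```

```text
time_s: 15.5
ee_pos: [0.6118, -0.1042, 0.0653]
eef_rot: [-3.141, 0.001, -3.141]
force: [-0.8, 0.1, 1.0]
grip_width: 0.0167
t 15.5 pos [ 611.8 -104.2   65.3] rot [-1.7999e+02  4.0000e-02 -1.7998e+02] F [-0.8  0.1  1. ] w 16.7 -> [-0.007 -0.003 -0.001] twist 0.003
```

```bash
python3 -m creep '[[[0,0,0],0,0.19],[[0,0,0],0,0.21],[[0,0,0],0,0.3],[[0,0,0],0,0.4],[[0,0,0],0,0.4],[[0,0,-0.3],0,0.4],[[0,0,-0.8],0,0.4],[[0,0,-1.4],0,0.4],[[0,0,-2.0],0,0.4],[[0,0,-2.5],0,0.4],[[0,0,-2.5],0,0.4]]' 10;python3 go.py 457.2 354.8 190 180;python3 - <<'E'
from h import *
c=grab('side')
cv2.imwrite('pics/z7.png',cv2.resize(c['img'][215:335,340:500][...,::-1],(800,600)))
E
```

```text
time_s: 16.6
ee_pos: [0.6128, -0.1045, 0.1951]
eef_rot: [-3.14, 0.007, -3.141]
force: [0.7, -0.1, 0.5]
grip_width: 0.0379
t 16.6 pos [ 612.8 -104.5  195.1] rot [-179.91    0.39 -179.98] F [ 0.7 -0.1  0.5] w 37.9 -> [3.109 9.187 0.065] twist 0.003
```

View pics/z7.png

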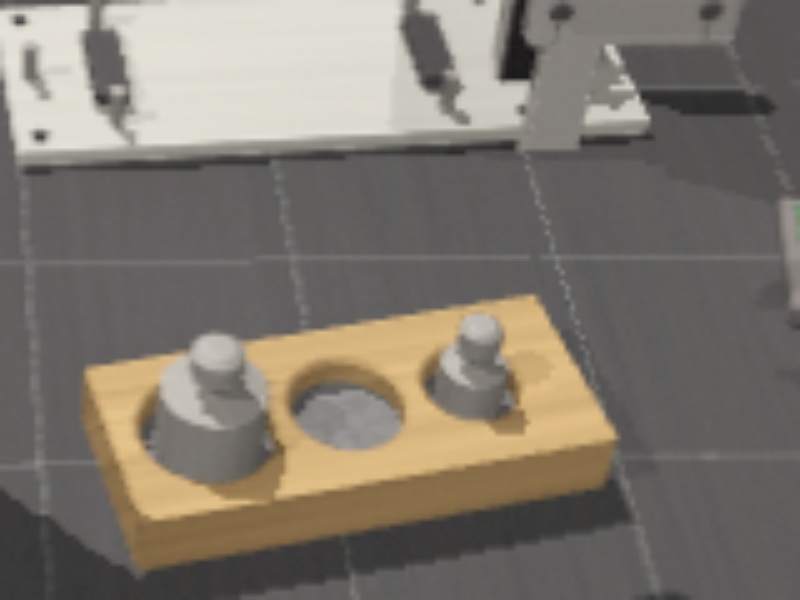

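```bash
python3 -m creep '[[[0.2,0.6,0],0,0.42],[[0.5,1.4,0],0,0.42],[[0.8,2.2,0],0,0.42],[[1.1,3.0,0],0,0.42],[[1.4,3.8,0],0,0.42],[[1.7,4.6,0],0,0.42],[[2.0,5.4,0],0,0.42],[[2.3,6.2,0],0,0.42],[[2.6,7.0,0],0,0.42],[[2.9,7.8,0],0,0.42],[[3.09,8.6,0],0,0.42],[[3.09,9.18,0],0,0.42]]' 10;python3 -m creep '[[[0,0,0.01],0,0.42],[[0,0,0.0],0,0.42],[[0,0,0.0],0,0.42]]'; python3 go.py 457.2 354.8 92 180
```

```text
time_s: 17.85
ee_pos: [0.4553, 0.3568, 0.1895]
eef_rot: [-3.141, -0.001, -3.14]
force: [-0.0, -0.4, -0.2]
grip_width: 0.0393
time_s: 18.15
ee_pos: [0.4569, 0.3538, 0.1896]
eef_rot: [-3.141, -0.001, 3.141]
force: [-0.1, -0.5, 0.6]
grip_width: 0.0397
t 18.15 pos [456.9 353.8 189.6] rot [-1.7997e+02 -4.0000e-02  1.7998e+02] F [-0.1 -0.5  0.6] w 39.7 -> [-0.006  0.021  1.953] twist -0.002
```

```bash
python3 -m creep '[[[0,0.01,0.5],0,0.42],[[0,0.01,1.0],0,0.42],[[0,0.01,1.4],0,0.42],[[0,0.01,1.7],0,0.38],[[0,0.01,1.85],0,0.33],[[0,0.01,1.92],0,0.28],[[0,0.01,1.94],0,0.25],[[0,0.01,1.94],0,0.24],[[0,0.01,1.94],0,0.235]]' 10;python3 go.py 457.2 354.8 92 180;python3 -m creep '[[[0,0,0],0,0.225],[[0,0,0],0,0.215]]'; python3 go.py 457.2 354.8 92 180
```

```text
time_s: 19.05
ee_pos: [0.4572, 0.3554, 0.0936]
eef_rot: [3.141, 0.001, -3.141]
force: [0.3, 0.3, -0.3]
grip_width: 0.0222
t 19.05 pos [457.2 355.4  93.6] rot [ 1.7996e+02  5.0000e-02 -1.7998e+02] F [ 0.3  0.3 -0.3] w 22.2 -> [-0.001 -0.012  0.033] twist 0.003
time_s: 19.25
ee_pos: [0.457, 0.3552, 0.0933]
eef_rot: [3.142, 0.0, -3.141]
force: [0.4, -1.1, 0.6]
grip_width: 0.0201
t 19.25 pos [457.  355.2  93.3] rot [ 1.8000e+02  2.0000e-02 -1.7997e+02] F [ 0.4 -1.1  0.6] w 20.1 -> [-0.004 -0.008  0.025] twist 0.003
```

```bash
python3 -m creep '[[[0,0,0],0,0.18],[[0,0,0],0,0.1],[[0,0,0],0,0.1],[[0,0,-0.05],0,0.1],[[0,0,-0.2],0,0.1],[[0,0,-0.6],0,0.1],[[0,0,-1.1],0,0.1],[[0,0,-1.6],0,0.1],[[0,0,-1.93],0,0.1],[[0,0,-1.93],0,0.1]]' 35;python3 go.py 559.2 -115.3 190 180
```

```text
time_s: 20.25
ee_pos: [0.4575, 0.3558, 0.1919]
eef_rot: [3.139, 0.003, -3.141]
force: [1.3, -0.4, -3.3]
grip_width: 0.0185
t 20.25 pos [457.5 355.8 191.9] rot [ 179.87    0.18 -179.97] F [ 1.3 -0.4 -3.3] w 18.5 -> [-2.03  -9.422  0.023] twist 0.004
```

```bash
python3 -m creep '[[[0,-0.5,0],0,0.1],[[-0.1,-1.2,0],0,0.1],[[-0.3,-2.0,0],0,0.1],[[-0.5,-2.8,0],0,0.1],[[-0.7,-3.6,0],0,0.1],[[-0.9,-4.4,0],0,0.1],[[-1.1,-5.2,0],0,0.1],[[-1.3,-6.0,0],0,0.1],[[-1.5,-6.8,0],0,0.1],[[-1.7,-7.6,0],0,0.1],[[-1.9,-8.4,0],0,0.1],[[-2.04,-9.0,0],0,0.1]]' 35;python3 -m creep '[[[0,-0.41,0],0,0.1],[[0,-0.41,0.4],0,0.1],[[0,-0.41,0.8],0,0.1],[[0,-0.41,1.2],0,0.1],[[0,-0.41,1.4],0,0.1],[[0,-0.41,1.4],0,0.1],[[0,-0.41,1.4],0,0.1]]' 35;python3 go.py 559.2 -115.3 71.3 180; python3 - <<'E'
from h import *
c=grab('side')
cv2.imwrite('pics/z8.png',cv2.resize(c['img'][215:335,340:500][...,::-1],(800,600)))
E
```

```text
time_s: 21.45
ee_pos: [0.5589, -0.0969, 0.1882]
eef_rot: [3.141, -0.001, 3.141]
force: [0.5, 0.0, -2.8]
grip_width: 0.0186
time_s: 22.15
ee_pos: [0.5593, -0.1152, 0.1198]
eef_rot: [-3.142, 0.0, -3.141]
force: [0.2, 0.5, -2.5]
grip_width: 0.0185
t 22.15 pos [ 559.3 -115.2  119.8] rot [-1.8000e+02  2.0000e-02 -1.7997e+02] F [ 0.2  0.5 -2.5] w 18.5 -> [ 0.002 -0.002  0.971] twist 0.003
```

View pics/z8.png

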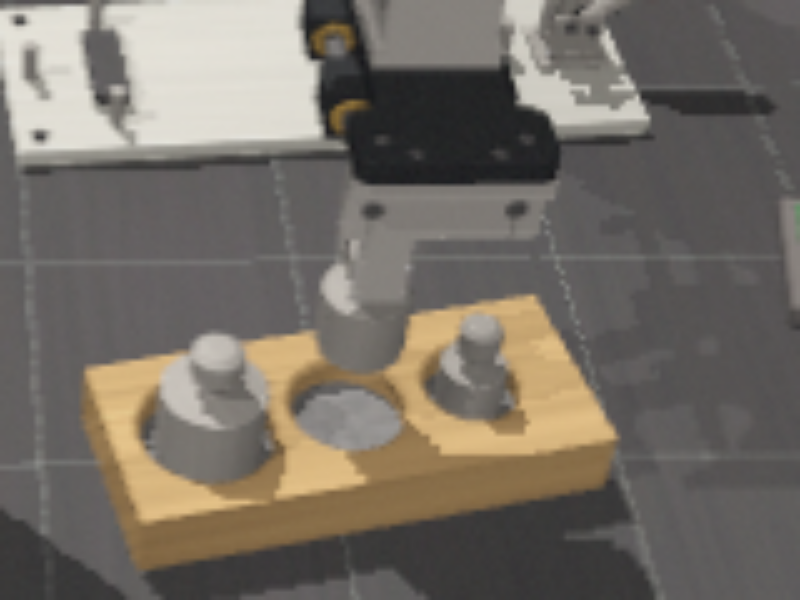

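```bash
python3 -m creep '[[[0,0,0.3],0,0.1],[[0,0,0.6],0,0.1],[[0,0,0.8],0,0.1],[[0,0,0.9],0,0.1],[[0,0,0.95],0,0.1],[[0,0,0.95],0,0.1]]' 35;python3 go.py 559.2 -115.3 71.3; python3 -m creep '[[[0,0,0.01],0,0.1],[[0,0,0.022],0,0.1],[[0,0,0.03],0,0.1],[[0,0,0.03],0,0.1]]' 35;python3 go.py 559.2 -115.3 71.3 
```

```text
time_s: 22.8
ee_pos: [0.5591, -0.1153, 0.0719]
eef_rot: [-3.142, -0.0, -3.141]
force: [-0.1, 1.0, -2.0]
grip_width: 0.0187
t 22.8 pos [ 559.1 -115.3   71.9] rot [-180.     -0.   -179.98] F [-0.1  1.  -2. ] w 18.7 -> [-0.001 -0.     0.013] twist 0
time_s: 23.2
ee_pos: [0.5594, -0.1154, 0.0712]
eef_rot: [-3.141, 0.001, -3.141]
force: [-0.5, -0.7, 4.4]
grip_width: 0.0189
t 23.2 pos [ 559.4 -115.4   71.2] rot [-1.7998e+02  7.0000e-02 -1.7998e+02] F [-0.5 -0.7  4.4] w 18.9 -> [ 0.005  0.002 -0.002] twist 0
```

```bash
python3 -m creep '[[[0,0,0],0,0.21],[[0,0,0],0,0.23],[[0,0,0],0,0.3],[[0,0,0],0,0.42],[[0,0,0],0,0.42],[[0,0,-0.3],0,0.42],[[0,0,-0.8],0,0.42],[[0,0,-1.4],0,0.42],[[0,0,-2.0],0,0.42],[[0.6,0.5,-2.4],0,0.42],[[1.3,1.0,-2.4],0,0.42],[[2,1.6,-2.4],0,0.42]]' 10;python3 -m creep '[[[0.5,0.5,0],0,0.9],[[1,1,0],0,0.9],[[1,1.6,0],0,0.9],[[1,1.6,0],0,0.9],[[1,1.6,0],0,0.9]]' 10; python3 - <<'E'
from h import *
for n in('top','side'):
    c=grab(n);save(c,n+'9.png');W=cloud(c);X,Y,Z=[W[...,i] for i in range(3)]
    b=lambda x0,x1,y0,y1,z0,z1:(X>x0)&(X<x1)&(Y>y0)&(Y<y1)&(Z>z0)&(Z<z1)
    for nm,q in(('caul',b(.4,.64,.28,.42,.035,.046)),('pile',b(.38,.58,-.46,-.3,.035,.046)),('bracket',b(.38,.64,.28,.42,.0105,.024)),('board',b(.34,.7,.22,.47,.0035,.0095))):
        ms=comps(q)
        for m in sorted(ms,key=lambda q:-q.sum())[:2]: print(n,nm,rect(c,m,{'caul':.04,'pile':.04,'bracket':.014,'board':.006}[nm]),m.sum())
E
python3 go.py 508 355 190 180
```

```text
time_s: 24.4
ee_pos: [0.4579, -0.0348, 0.1918]
eef_rot: [-3.141, 0.002, 3.141]
force: [0.1, 0.3, 0.1]
grip_width: 0.0396
time_s: 24.9
ee_pos: [0.4092, 0.0448, 0.1913]
eef_rot: [-3.141, 0.001, -3.14]
force: [0.2, -1.6, 0.1]
grip_width: 0.076
top caul (array([508.8, 352.5, 152. ,  61. ]), 2.1) 1992
top pile (array([ 479.6, -358.3,  151.4,   60.7]), 4.36) 1916
top bracket (array([419.3, 348.1,  54.8,  30.8]), -85.83) 299
top bracket (array([603.2, 359.2,  50.1,  24.6]), -89.82) 209
top board (array([510.5, 345.8, 261.9, 111. ]), 5.66) 2242
top board (array([362.3, 464. ,  50.4,  21. ]), 16.33) 121
side caul (array([525.4, 347.1, 107.7,  66. ]), -0.28) 492
side pile (array([ 475.7, -362. ,  153.5,   62. ]), 4.35) 3099
side bracket (array([525.7, 334.4, 182.5,  56.3]), 18.09) 257
side board (array([530. , 339.6, 211.6, 103.3]), 10.3) 667
side board (array([391.1, 321.2,  83.6,  21.4]), -83.09) 110
t 25.0 pos [409.2  44.1 190.8] rot [-1.7999e+02  2.0000e-02  1.8000e+02] F [-0.4 -0.5 -0.5] w 82.6 -> [-1.975  6.218  0.016] twist -0.0
```

View pics/top9.png

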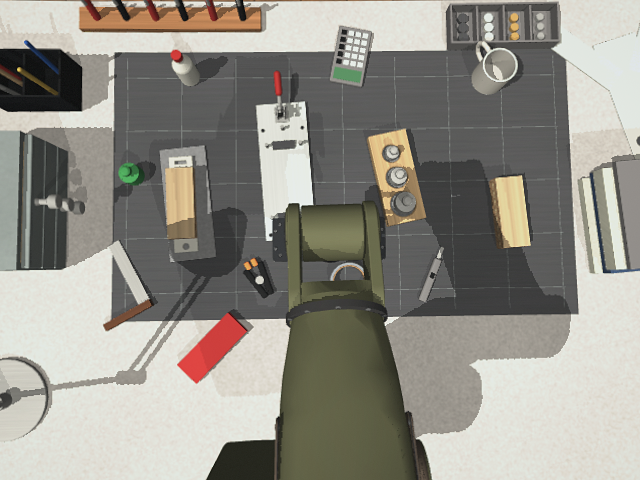

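View pics/side9.png

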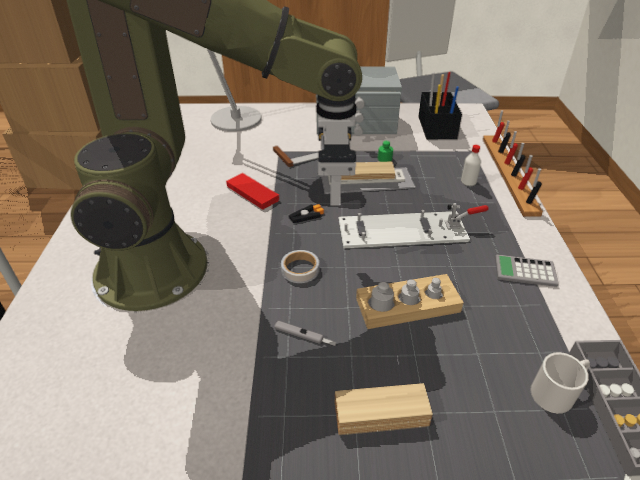

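```bash
cat >> h.py <<'E'
def orect(c,m,z):
    """fit the four edges of an elongated-x rectangle mask: per-row boundaries in world"""
    P=onplane(c,z); pts={'hiy':[],'loy':[],'hix':[],'lox':[]}
    ys,xs=np.where(m)
    rows=np.unique(ys); cols=np.unique(xs)
    for r in rows[6:-6]:
        q=xs[ys==r]; a,b=q.min(),q.max()
        pts['hiy'].append((P[r,a,:2]+P[r,a-1,:2])/2); pts['loy'].append((P[r,b,:2]+P[r,b+1,:2])/2)
    for k in cols[5:-5]:
        q=ys[xs==k]; a,b=q.min(),q.max()
        pts['hix'].append((P[a,k,:2]+P[a-1,k,:2])/2); pts['lox'].append((P[b,k,:2]+P[b+1,k,:2])/2)
    out={}
    for k,v in pts.items():
        vx,vy,x0,y0=cv2.fitLine(np.array(v,np.float32)*1000,cv2.DIST_HUBER,0,.01,.01).ravel()
        out[k]=(round(float((np.degrees(np.arctan2(vy,vx))+90)%180-90),2),round(float(x0),1),round(float(y0),1))
    return out
E
python3 - <<'E'
from h import *
c=grab('top');W=cloud(c);X,Y,Z=[W[...,i] for i in range(3)]
b=lambda x0,x1,y0,y1,z0,z1:(X>x0)&(X<x1)&(Y>y0)&(Y<y1)&(Z>z0)&(Z<z1)
for nm,q in(('caul',b(.4,.64,.28,.42,.037,.046)),('pile',b(.38,.58,-.46,-.3,.037,.046)),('block',b(.42,.68,-.22,-.03,.027,.036))):
    m=sorted(comps(q),key=lambda q:-q.sum())[0]
    m=cv2.morphologyEx(m.astype(np.uint8),cv2.MORPH_CLOSE,np.ones((5,5)))>0
    print(nm,orect(c,m,.04 if nm!='block' else .03),m.sum())
for nm,s in(('caul',np.s_[150:255,150:220]),('pile',np.s_[165:255,480:540])):
    cv2.imwrite('pics/c9%s.png'%nm,cv2.resize(c['img'][s][...,::-1],None,fx=6 if nm!='caul' else 5.5,fy=6 if nm!='caul' else 5.5,interpolation=cv2.INTER_CUBIC))
E
```

```text
caul {'hiy': (1.97, 504.3, 382.7), 'loy': (3.5, 508.9, 323.4), 'hix': (89.43, 584.6, 361.0), 'lox': (-87.03, 432.9, 352.9)} 1994
pile {'hiy': (4.44, 480.2, -329.6), 'loy': (4.42, 484.9, -388.3), 'hix': (-87.29, 555.2, -359.7), 'lox': (-87.4, 404.1, -360.2)} 1922
block {'hiy': (11.71, 559.4, -71.1), 'loy': (11.63, 561.7, -156.8), 'hix': (29.86, 629.0, -121.9), 'lox': (29.18, 494.2, -104.2)} 2394
```

View pics/c9caul.png

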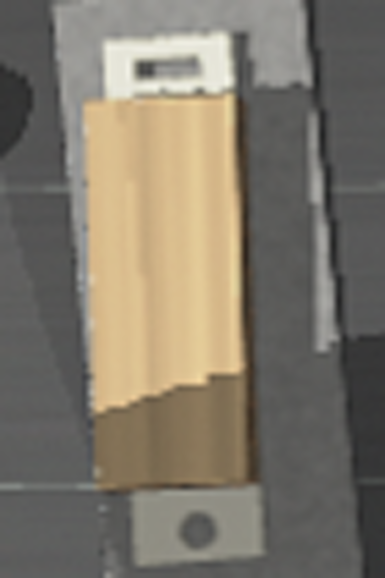

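View pics/c9pile.png

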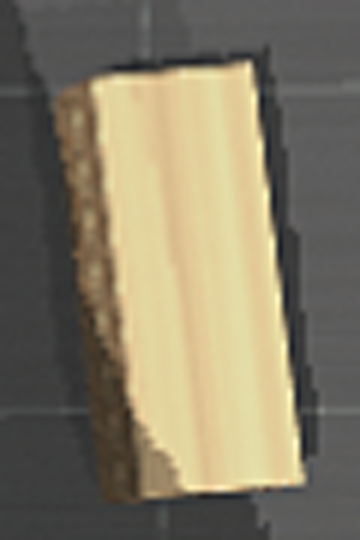

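```bash
python3 go.py 507.7 352.6 130 182.1;  python3 -m creep '[[[-0.2,0.7,0],0,0.9],[[-0.4,1.5,0],0,0.9],[[-0.7,2.3,0],0,0.9],[[-1.0,3.1,0],0,0.9],[[-1.3,3.9,0],-0.1,0.9],[[-1.6,4.7,0],-0.2,0.9],[[-1.9,5.5,0.2],-0.26,0.9],[[-1.97,6.17,0.6],-0.26,0.9],[[-1.97,6.17,1.2],-0.26,0.9],[[-1.97,6.17,1.2],-0.26,0.9],[[-1.97,6.17,1.2],-0.26,0.9]]'; python3 go.py 507.7 352.6 42 182.1
```

```text
t 25.05 pos [409.2  44.  190.6] rot [-1.7999e+02  1.0000e-02  1.7997e+02] F [ 0.1  0.2 -0.1] w 84.2 -> [-1.966  6.173  1.212] twist -0.266
time_s: 26.15
ee_pos: [0.5079, 0.3523, 0.1308]
eef_rot: [-3.141, -0.001, -3.106]
force: [-0.4, 0.3, 0.9]
grip_width: 0.0845
t 26.15 pos [507.9 352.3 130.8] rot [-1.7997e+02 -4.0000e-02 -1.7796e+02] F [-0.4  0.3  0.9] w 84.5 -> [0.002 0.006 1.776] twist -0.007
```

```bash
python3 -m creep '[[[0,0,0.5],0,0.85],[[0,0,1.0],0,0.8],[[0,0,1.4],0,0.8],[[0,0,1.65],0,0.75],[[0,0,1.77],0,0.7],[[0,0,1.77],0,0.67],[[0,0,1.77],0,0.65],[[0,0,1.77],0,0.645]]' 5; python3 go.py 507.7 352.6 42 182.1;python3 - <<'E'
from h import *
c=grab('side')
cv2.imwrite('pics/z10.png',cv2.resize(c['img'][90:210,310:470][...,::-1],(800,600)))
E
```

```text
time_s: 26.95
ee_pos: [0.5079, 0.3535, 0.0431]
eef_rot: [3.141, 0.001, -3.105]
force: [0.4, -0.3, -0.3]
grip_width: 0.0604
t 26.95 pos [507.9 353.5  43.1] rot [ 1.7995e+02  8.0000e-02 -1.7790e+02] F [ 0.4 -0.3 -0.3] w 60.4 -> [ 0.004 -0.017  0.022] twist -0.0
```

View pics/z10.png

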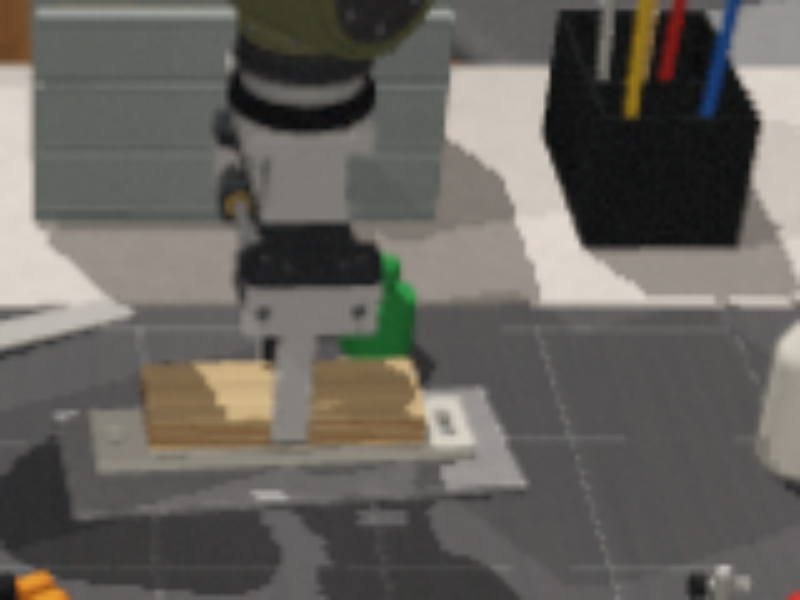

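```bash
python3 -m creep '[[[0,0,0.02],0,0.63],[[0,0,0.02],0,0.6],[[0,0,0.02],0,0.58],[[0,0,0.02],0,0.55]]' 8; python3 go.py 507.7 352.6 42 182.1; python3 -m creep '[[[0,0,0],0,0.5],[[0,0,0],0,0.5],[[0,0,-0.05],0,0.5],[[0,0,-0.1],0,0.5],[[0,0,-0.2],0,0.5],[[0,0,-0.3],0,0.5],[[0,0,-0.3],0,0.5]]' 45; python3 go.py 507.7 352.6 42 182.1;python3 - <<'E'
from h import *
c=grab('side')
cv2.imwrite('pics/z11.png',cv2.resize(c['img'][90:210,310:470][...,::-1],(800,600)))
E
```

```text
time_s: 27.4
ee_pos: [0.5075, 0.3533, 0.0412]
eef_rot: [3.141, 0.0, -3.105]
force: [0.6, -0.9, 3.3]
grip_width: 0.0575
t 27.4 pos [507.5 353.3  41.2] rot [ 1.7999e+02  2.0000e-02 -1.7790e+02] F [ 0.6 -0.9  3.3] w 57.5 -> [-0.003 -0.014 -0.016] twist -0.0
time_s: 28.1
ee_pos: [0.5077, 0.3535, 0.0569]
eef_rot: [3.141, 0.001, -3.105]
force: [-0.4, -0.5, -0.6]
grip_width: 0.0581
t 28.1 pos [507.7 353.5  56.9] rot [ 1.7996e+02  6.0000e-02 -1.7790e+02] F [-0.4 -0.5 -0.6] w 58.1 -> [ 0.001 -0.017  0.297] twist 0.0
```

View pics/z11.png

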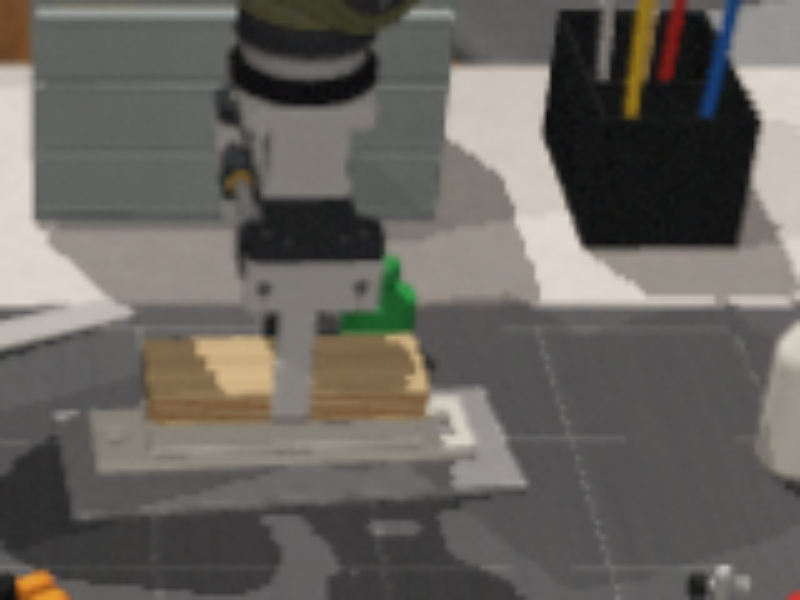

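```bash
python3 go.py 478.6 -359.5 160 184.43; python3 -m creep '[[[0,0,-0.4],0,0.5],[[0,0,-1.0],0,0.5],[[0,0,-1.6],0,0.5],[[0,-0.4,-2.05],0,0.5],[[0.05,-1.0,-2.05],0,0.5],[[0.05,-1.6,-2.05],0,0.5],[[0.05,-2.3,-2.05],0,0.5],[[0.05,-3.0,-2.05],0,0.5],[[0.05,-3.7,-2.05],0,0.5],[[0.05,-4.4,-2.05],0,0.5],[[0.05,-5.1,-2.05],0,0.5],[[0.05,-5.8,-2.05],0,0.5]]' 45; python3 go.py 478.6 -359.5 160 184.43
```

```text
t 28.15 pos [507.6 353.3  56.4] rot [ 1.7998e+02  4.0000e-02 -1.7790e+02] F [ 0.4 -0.6 -1.3] w 57.9 -> [  1.1   -14.225  -2.078] twist -0.291
time_s: 29.35
ee_pos: [0.5153, 0.062, 0.1585]
eef_rot: [3.142, 0.0, -3.105]
force: [0.0, -0.2, -1.8]
grip_width: 0.0573
t 29.35 pos [515.3  62.  158.5] rot [ 180.     0.  -177.9] F [ 0.  -0.2 -1.8] w 57.3 -> [ 1.044 -8.396 -0.031] twist -0.291
```

```bash
python3 -m creep '[[[0.05,-0.7,0],0,0.5],[[0.15,-1.4,0],0,0.5],[[0.25,-2.1,0],0,0.5],[[0.35,-2.8,0],0,0.5],[[0.45,-3.5,0],0,0.5],[[0.55,-4.2,0],-0.1,0.5],[[0.65,-4.9,0],-0.2,0.5],[[0.75,-5.6,0],-0.29,0.5],[[0.85,-6.3,0],-0.29,0.5],[[0.95,-7,0],-0.29,0.5],[[1.04,-7.6,0],-0.29,0.5],[[1.04,-8.2,0],-0.29,0.5]]' 45;python3 -m creep '[[[0,-0.2,0],0,0.5],[[0,-0.2,0.5],0,0.5],[[0,-0.2,1],0,0.5],[[0,-0.2,1],0,0.5],[[0,-0.2,1],0,0.5]]' 45; python3 go.py 478.6 -359.5 61 184.43;python3 - <<'E'
from h import *
for n,s in(('side',np.s_[300:450,290:490]),('top',np.s_[140:290,430:630])):
    c=grab(n);save(c,n+'12.png')
    cv2.imwrite('pics/z12%s.png'%n,cv2.resize(c['img'][s][...,::-1],(800,600)))
E
```

```text
time_s: 30.55
ee_pos: [0.478, -0.3497, 0.1583]
eef_rot: [3.141, -0.0, -3.065]
force: [-0.5, 0.2, -0.8]
grip_width: 0.0576
time_s: 31.05
ee_pos: [0.4796, -0.3579, 0.109]
eef_rot: [3.141, -0.0, -3.064]
force: [-0.1, -0.1, -0.1]
grip_width: 0.0574
t 31.05 pos [ 479.6 -357.9  109. ] rot [ 1.7999e+02 -1.0000e-02 -1.7556e+02] F [-0.1 -0.1 -0.1] w 57.4 -> [ 0.022 -0.031  0.96 ] twist 0.002
```

View pics/z12side.png

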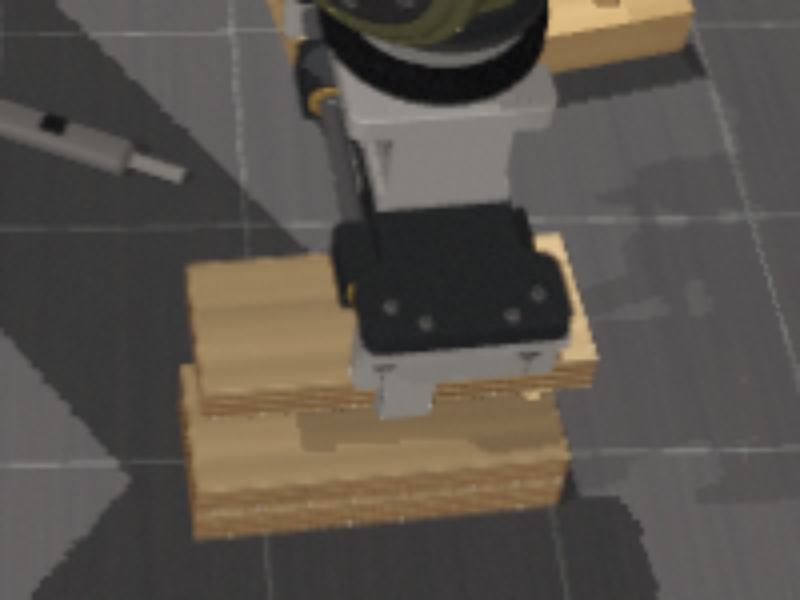

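View pics/z12top.png

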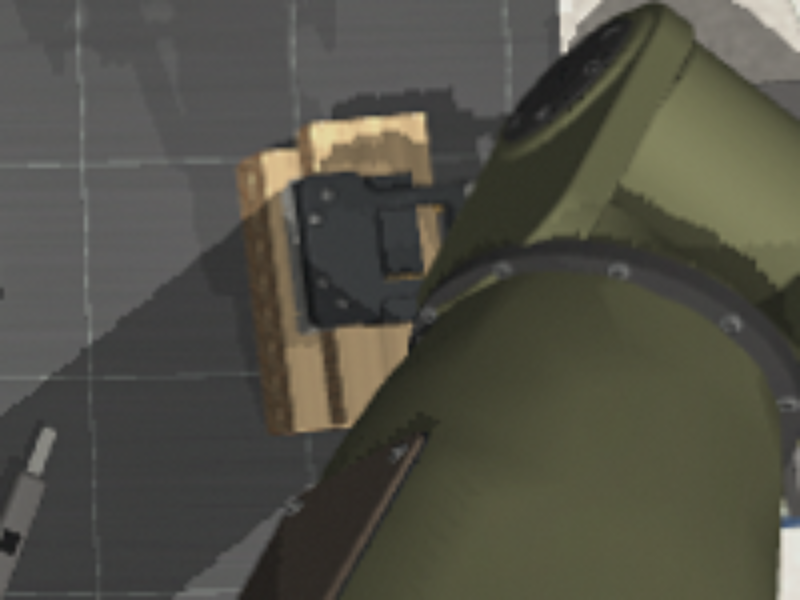

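```bash
python3 - <<'E'
import cv2
im=cv2.imread('pics/side12.png')
a=cv2.resize(im[355:440,330:365],(400,600*85//85),interpolation=cv2.INTER_CUBIC)
l=cv2.resize(im[355:440,330:390],None,fx=6.6,fy=6.6,interpolation=cv2.INTER_CUBIC)
r=cv2.resize(im[355:440,388:448],None,fx=6.6,fy=6.6,interpolation=cv2.INTER_CUBIC)
import numpy as np
cv2.imwrite('pics/z13.png',np.hstack([l,r]))
E
```

```text
(no output)
```

View pics/z13.png

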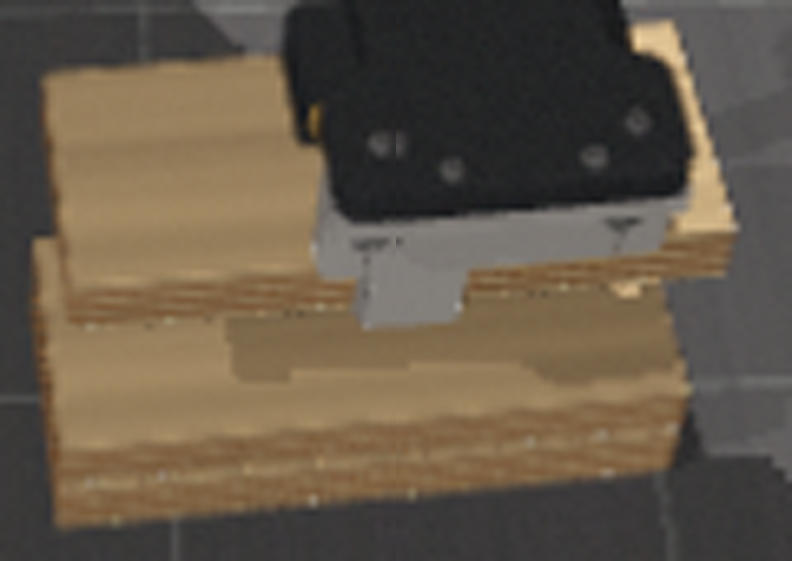

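```bash
python3 - <<'E'
from h import *
c=grab('side');o=c['extrinsics'][:3,3]
def pl(u,v,ax,val):
    n=cv2.undistortPoints(np.array([[[u,v]]],float),c['K'],np.array(c['dist'])).ravel()
    d=c['extrinsics'][:3,:3]@[*n,1]; return ((o+d*(val-o[ax])/d[ax])*1000)[:2]
a,b=pl(340.3,398.5,2,.1078),pl(439.7,390.2,2,.1078)
p,q=pl(337.9,422.7,2,.04),pl(432.5,413.3,2,.04)
for s,t in((a,b),(p,q)): print(s.round(1),t.round(1),((s+t)/2).round(1),np.hypot(*(t-s)).round(1),np.degrees(np.arctan2(*(t-s)[::-1])).round(2))
E
python3 go.py 478.6 -359.5 61 184.43
```

```text
[ 403.6 -393.3] [ 555.7 -382.5] [ 479.6 -387.9] 152.5 4.08
[ 401.2 -395.4] [ 554.8 -382.5] [ 478.  -388.9] 154.1 4.81
t 31.2 pos [ 479.9 -358.4  110. ] rot [-1.7991e+02  9.0000e-02 -1.7556e+02] F [ 0.7  0.6 -1.2] w 57.4 -> [ 0.03  -0.018  0.98 ] twist 0.001
```

```bash
python3 -m creep '[[[0.03,-0.025,0.3],0,0.5],[[0.03,-0.025,0.6],0,0.5],[[0.03,-0.025,0.8],0,0.5],[[0.03,-0.025,0.88],0,0.5],[[0.03,-0.025,0.91],0,0.5],[[0.03,-0.025,0.91],0,0.5]]' 45; python3 go.py 478.4 -359.4 61.2 184.43;python3 -m creep '[[[0,0,0.01],0,0.5],[[0,0,0.02],0,0.5],[[0,0,0.03],0,0.5],[[0,0,0.03],0,0.5]]' 45; python3 go.py 478.4 -359.4 61.2 184.43
```

```text
time_s: 31.8
ee_pos: [0.478, -0.3597, 0.0629]
eef_rot: [-3.142, 0.0, -3.064]
force: [0.3, -0.3, -1.3]
grip_width: 0.0578
t 31.8 pos [ 478.  -359.7   62.9] rot [-180.      0.   -175.58] F [ 0.3 -0.3 -1.3] w 57.8 -> [-0.007  0.005  0.035] twist -0.001
time_s: 32.2
ee_pos: [0.478, -0.3596, 0.0615]
eef_rot: [-3.141, 0.0, -3.064]
force: [-1.3, -0.8, -2.0]
grip_width: 0.0576
t 32.2 pos [ 478.  -359.6   61.5] rot [-1.7999e+02  1.0000e-02 -1.7558e+02] F [-1.3 -0.8 -2. ] w 57.6 -> [-0.008  0.004  0.007] twist -0.001
```

```bash
python3 -m creep '[[[-0.006,0,0.01],0,0.5],[[-0.006,0,0.01],0,0.5]]' 45; python3 go.py 478.4 -359.4 61.2 184.43;python3 -m creep '[[[0,0,0.01],0,0.5],[[0,0,0.01],0,0.5]]' 45; python3 go.py 478.4 -359.4 61.2 184.43
```

```text
time_s: 32.4
ee_pos: [0.4783, -0.3597, 0.0612]
eef_rot: [-3.141, 0.0, -3.064]
force: [-0.9, 0.6, 2.0]
grip_width: 0.0576
t 32.4 pos [ 478.3 -359.7   61.2] rot [-179.99    0.   -175.58] F [-0.9  0.6  2. ] w 57.6 -> [-0.002  0.005 -0.   ] twist -0.001
time_s: 32.6
ee_pos: [0.4783, -0.3597, 0.0612]
eef_rot: [-3.141, 0.0, -3.064]
force: [-3.3, 2.8, 8.1]
grip_width: 0.0579
t 32.6 pos [ 478.3 -359.7   61.2] rot [-1.7998e+02  1.0000e-02 -1.7558e+02] F [-3.3  2.8  8.1] w 57.9 -> [-0.002  0.006 -0.   ] twist -0.001
```

Seated on the pile. Release and rise, then look.

```bash
python3 -m creep '[[[0,0,-0.01],0,0.63],[[0,0,-0.01],0,0.66],[[0,0,-0.01],0,0.72],[[0,0,-0.01],0,0.78],[[0,0,-0.01],0,0.78],[[0,0,-0.3],0,0.78],[[0,0,-0.9],0,0.78],[[0,0,-1.6],0,0.78],[[0,0.4,-2.2],0,0.78],[[0,1.2,-2.4],0,0.78],[[0,2.1,-2.4],0,0.78],[[0,3,-2.4],0,0.78]]' 20; python3 - <<'E'
from h import *
for n,s in(('side',np.s_[330:450,310:470]),('top',np.s_[140:290,430:630])):
    c=grab(n);save(c,n+'14.png')
    cv2.imwrite('pics/z14%s.png'%n,cv2.resize(c['img'][s][...,::-1],(800,600),interpolation=cv2.INTER_CUBIC))
E
```

```text
time_s: 33.8
ee_pos: [0.4664, -0.2087, 0.1819]
eef_rot: [-3.141, 0.002, -3.065]
force: [0.4, -0.5, 0.4]
grip_width: 0.0732
```

View pics/z14side.png

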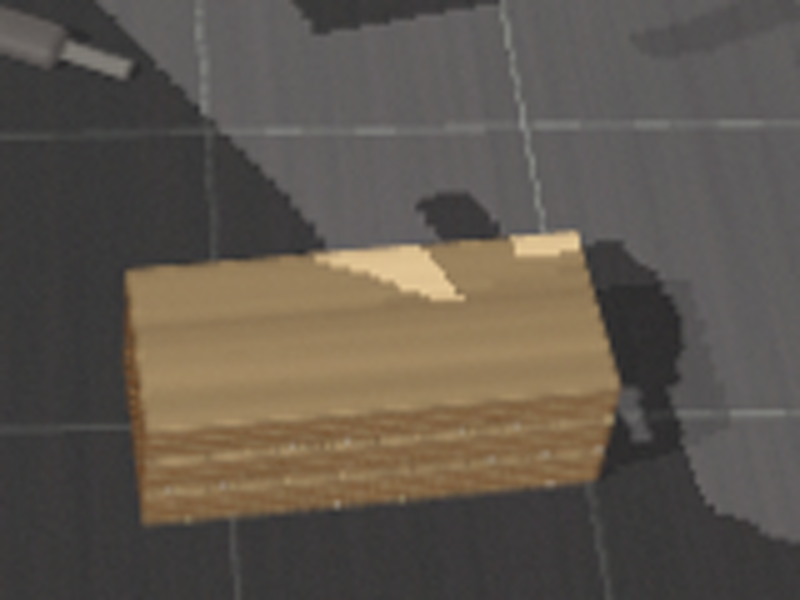

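View pics/z14top.png

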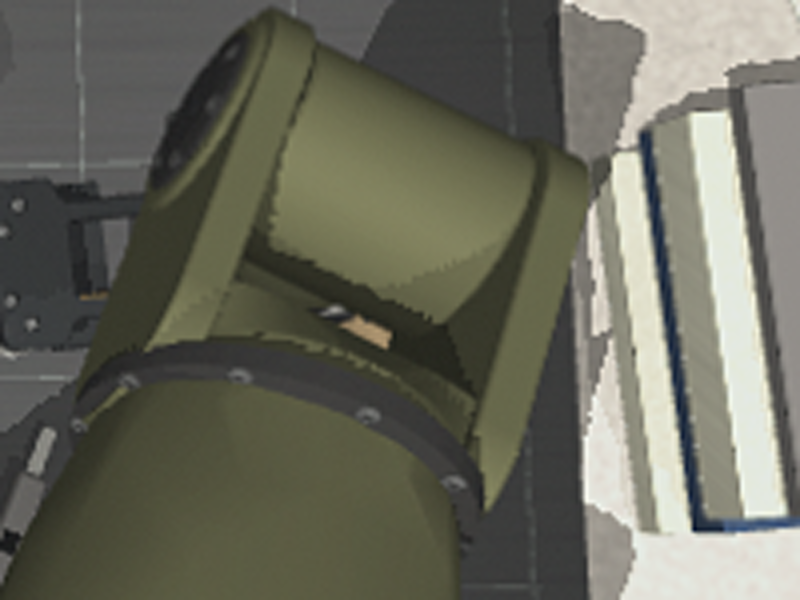

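```bash
python3 -m creep '[[[0.3,0.6,0],0,0.78],[[0.6,1.3,0],0,0.78],[[0.9,2.0,0],0,0.78],[[1.08,2.7,0],0,0.78],[[1.08,3.1,0],0,0.78],[[1.08,3.1,0],0,0.78],[[1.08,3.1,0],0,0.78]]' 20; python3 - <<'E'
from h import *
c=grab('top');save(c,'top15.png');W=cloud(c);X,Y,Z=[W[...,i] for i in range(3)];np.savez('top15.npz',W=W,img=c['img'])
b=lambda x0,x1,y0,y1,z0,z1:(X>x0)&(X<x1)&(Y>y0)&(Y<y1)&(Z>z0)&(Z<z1)
for nm,q,z in(('br',b(.38,.64,.28,.42,.0165,.026),.02),('plate',b(.38,.72,.03,.22,.006,.0145),.01),('caul',b(.38,.58,-.46,-.3,.055,.066),.06)):
    m=sorted(comps(q),key=lambda q:-q.sum())[0]
    print(nm,rect(c,m,z),m.sum()); m=cv2.morphologyEx(m.astype(np.uint8),cv2.MORPH_CLOSE,np.ones((5,5)))>0; print(orect(c,m,z))
for m in comps(b(.38,.72,.03,.22,.0155,.0215)):
    if m.sum()>60: print(' rest',rect(c,m,.018),circ(c,m,.018)[0],m.sum())
cv2.imwrite('pics/z15.png',cv2.resize(c['img'][90:270,145:335][...,::-1],None,fx=3.3,fy=3.3,interpolation=cv2.INTER_CUBIC))
E
python3 go.py 508 355 190 183
```

```text
time_s: 34.6
ee_pos: [0.4014, -0.0601, 0.1812]
eef_rot: [-3.141, 0.001, -3.064]
force: [0.6, -0.5, -0.8]
grip_width: 0.0735
br (array([509.5, 352.7, 163. ,  52.8]), 3.69) 1611
{'hiy': (3.72, 509.1, 379.2), 'loy': (4.83, 508.7, 327.4), 'hix': (84.38, 587.7, 352.5), 'lox': (-84.08, 433.5, 352.4)}
plate (array([576.8, 128.6, 294.6, 112.6]), 4.15) 5618
{'hiy': (3.65, 574.4, 183.5), 'loy': (3.78, 573.1, 73.2), 'hix': (89.39, 719.7, 125.0), 'lox': (-86.48, 429.7, 125.8)}
caul (array([ 479.2, -357.9,  151.5,   60.5]), 4.19) 2000
{'hiy': (3.97, 478.9, -328.5), 'loy': (4.33, 478.7, -388.2), 'hix': (-88.13, 554.9, -358.0), 'lox': (-85.57, 403.0, -352.3)}
 rest (array([638.2, 132.6,  49. ,  20. ]), -82.89) [638.4 133.4] 162
 rest (array([479. , 122.1,  49.1,  18.1]), -85.59) [479.09998 123.     ] 163
t 34.65 pos [401.3 -60.5 180.9] rot [-1.7998e+02  4.0000e-02 -1.7559e+02] F [0.3 0.6 0. ] w 73.1 -> [-2.766  8.121 -0.183] twist 0.176
```

View pics/z15.png

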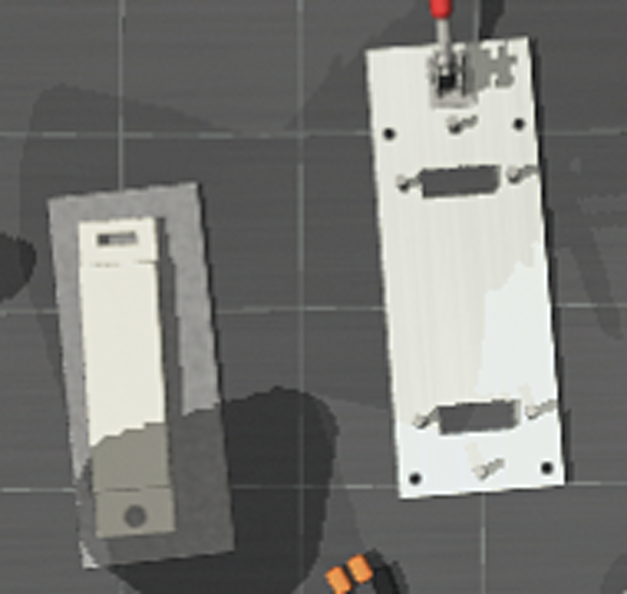

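```bash
python3 - <<'E'
from h import *
c=grab('top')
d=np.load('top15.npz');im=d['img'];W=d['W']
o=c['extrinsics'][:3,3]
def pl(u,v,val):
    n=cv2.undistortPoints(np.array([[[u,v]]],float),c['K'],np.array(c['dist'])).ravel()
    dd=c['extrinsics'][:3,:3]@[*n,1]; return ((o+dd*(val-o[2])/dd[2])*1000)[:2]
# saturation based segmentation: warm white vs grey
rgb=im.astype(int); warm=(rgb[...,0]-rgb[...,2])
print(warm[170:250:20,150:215:5])
P=[pl(145+a/3.3-.5+.15,90+b/3.3-.5+.15,.014) for a,b in((80,222),(157,217),(96,539),(175,531))]
print(np.round(P,1),np.mean(P,0).round(1))
m=(warm>=7); m[:140]=0;m[270:]=0;m[:,:150]=0;m[:,215:]=0
m=cv2.morphologyEx(m.astype(np.uint8),cv2.MORPH_OPEN,np.ones((3,3)))
mm=sorted(comps(m),key=lambda q:-q.sum())[0]; mm=cv2.morphologyEx(mm.astype(np.uint8),cv2.MORPH_CLOSE,np.ones((9,9)))>0
print(mm.sum(),rect(c,mm,.016),orect(c,mm,.016))
cv2.imwrite('pics/m16.png',cv2.resize((mm[130:280,140:220]*255).astype(np.uint8),None,fx=4,fy=4))
E
```

```text
[[-1  0  0  4 11 18 21  9 12  1  3  4 -1]
 [-1  0  0  4 15 13 13 12 12  2  4  4  0]
 [ 1  0  1  3  3 12 12 12 13  5  3  4  4]
 [ 1  0  0 -1  4 12 12 12 12 11  1  2  2]]
[[613.9 384.5]
 [616.8 333.7]
 [402.5 373. ]
 [406.9 321.5]] [510.  353.2]
2321 (array([510.5, 354.2, 211.8,  53.8]), 3.54) {'hiy': (4.14, 508.0, 380.0), 'loy': (3.74, 510.2, 327.9), 'hix': (-84.93, 616.1, 355.8), 'lox': (-87.04, 404.4, 352.6)}
```

View pics/m16.png

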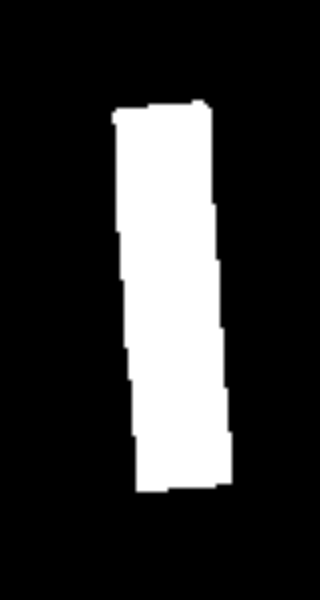

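```bash
python3 go.py 509.1 353.4 90 183.75; python3 -m creep '[[[-0.3,0.7,0],0,0.78],[[-0.6,1.5,0],0,0.78],[[-0.9,2.3,0],0,0.78],[[-1.2,3.1,0],0,0.78],[[-1.5,3.9,0],0,0.78],[[-1.8,4.7,0],0,0.78],[[-2.1,5.5,0],0,0.78],[[-2.4,6.3,0],0.05,0.78],[[-2.7,7.1,0],0.08,0.78],[[-2.79,7.7,0],0.08,0.78],[[-2.79,8.09,0.5],0.08,0.78],[[-2.79,8.09,1.2],0.08,0.78]]'; python3 -m creep '[[[0,0,0.6],0,0.7],[[0,0,0.6],0,0.7],[[0,0,0.6],0,0.7]]'; python3 go.py 509.1 353.4 28 183.75
```

```text
t 34.7 pos [401.2 -60.6 180.7] rot [-1.7999e+02  2.0000e-02 -1.7562e+02] F [0.  0.1 0.6] w 73.4 -> [-2.782  8.091  1.813] twist 0.078
time_s: 35.9
ee_pos: [0.51, 0.3561, 0.1205]
eef_rot: [3.14, 0.003, -3.075]
force: [0.8, 0.5, -0.7]
grip_width: 0.0731
time_s: 36.2
ee_pos: [0.5097, 0.3538, 0.091]
eef_rot: [-3.141, -0.0, -3.077]
force: [-0.1, -0.2, 0.1]
grip_width: 0.0659
t 36.2 pos [509.7 353.8  91. ] rot [-1.7999e+02 -1.0000e-02 -1.7628e+02] F [-0.1 -0.2  0.1] w 65.9 -> [ 0.011 -0.008  1.26 ] twist -0.003
```

```bash
python3 -m creep '[[[0.01,-0.01,0.4],0,0.7],[[0.01,-0.01,0.8],0,0.7],[[0.01,-0.01,1.05],0,0.65],[[0.01,-0.01,1.2],0,0.62],[[0.01,-0.01,1.25],0,0.59],[[0.01,-0.01,1.25],0,0.57],[[0.01,-0.01,1.25],0,0.56]]' 8; python3 go.py 509.1 353.4 28 183.75; python3 - <<'E'
from h import *
c=grab('side')
cv2.imwrite('pics/z17.png',cv2.resize(c['img'][90:210,310:470][...,::-1],(800,600)))
E
```

```text
time_s: 36.9
ee_pos: [0.5088, 0.3541, 0.0288]
eef_rot: [3.141, 0.001, -3.076]
force: [0.2, 1.2, 0.4]
grip_width: 0.0533
t 36.9 pos [508.8 354.1  28.8] rot [ 1.7997e+02  6.0000e-02 -1.7622e+02] F [0.2 1.2 0.4] w 53.3 -> [-0.006 -0.014  0.017] twist 0.004
```

View pics/z17.png

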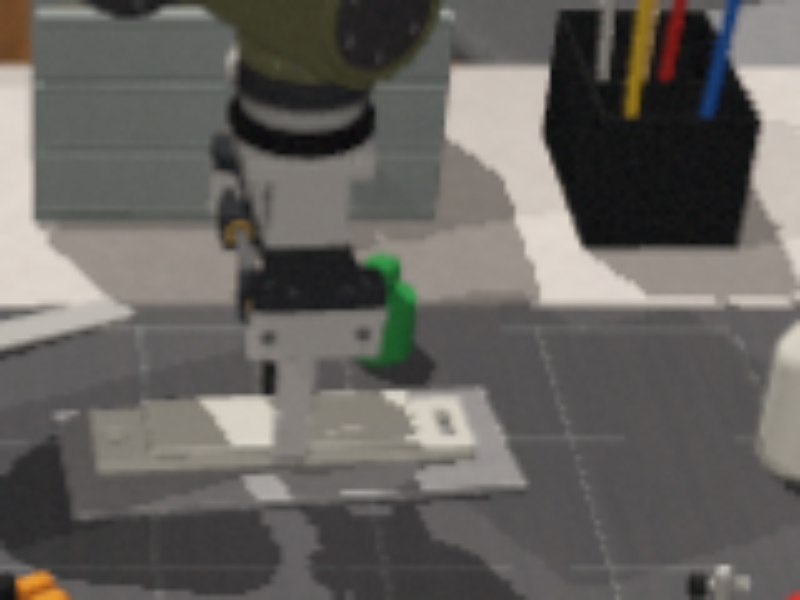

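```bash
python3 -m creep '[[[0,0,0.005],0,0.54],[[0,0,0.005],0,0.52],[[0,0,0.005],0,0.5],[[0,0,0.005],0,0.45]]' 8; python3 go.py 509.1 353.4 28 183.75; python3 -m creep '[[[0,0,0],0,0.4],[[0,0,0],0,0.4],[[0,0,-0.05],0,0.4],[[0,0,-0.1],0,0.4],[[0,0,-0.2],0,0.4],[[0,0,-0.3],0,0.4],[[0,0,-0.3],0,0.4]]' 45; python3 go.py 557.6 127.3 110 183.74
```

```text
time_s: 37.35
ee_pos: [0.5086, 0.3539, 0.0282]
eef_rot: [3.141, 0.001, -3.076]
force: [-0.3, -2.7, 5.4]
grip_width: 0.0502
t 37.35 pos [508.6 353.9  28.2] rot [ 1.7999e+02  4.0000e-02 -1.7622e+02] F [-0.3 -2.7  5.4] w 50.2 -> [-0.009 -0.01   0.004] twist 0.004
time_s: 38.05
ee_pos: [0.5087, 0.3541, 0.0436]
eef_rot: [3.141, 0.001, -3.076]
force: [0.1, 1.3, -0.7]
grip_width: 0.0493
t 38.05 pos [508.7 354.1  43.6] rot [ 1.7996e+02  7.0000e-02 -1.7622e+02] F [ 0.1  1.3 -0.7] w 49.3 -> [-0.679 -4.59  -1.33 ] twist 0.005
```

```bash
python3 -m creep '[[[0,0,-0.5],0,0.4],[[0,0,-1.0],0,0.4],[[0,0,-1.33],0,0.4],[[-0.1,-0.6,-1.33],0,0.4],[[-0.2,-1.3,-1.33],0,0.4],[[-0.3,-2.0,-1.33],0,0.4],[[-0.4,-2.7,-1.33],0,0.4],[[-0.5,-3.4,-1.33],0,0.4],[[-0.6,-4.0,-1.33],0,0.4],[[-0.67,-4.58,-1.33],0,0.4],[[-0.67,-4.58,-1.33],0,0.4],[[-0.67,-4.58,-1.33],0,0.4]]' 45;python3 -m creep '[[[0,0,0.4],0,0.4],[[0,0,0.8],0,0.4],[[0,0,0.8],0,0.4],[[0,0,0.8],0,0.4]]' 45; python3 go.py 557.1 127.3 40.2 183.74; python3 - <<'E'
from h import *
c=grab('side');save(c,'side18.png')
cv2.imwrite('pics/z18.png',cv2.resize(c['img'][150:270,325:485][...,::-1],(800,600),interpolation=cv2.INTER_CUBIC))
c=grab('top');save(c,'top18.png')
cv2.imwrite('pics/z18t.png',cv2.resize(c['img'][90:250,220:360][...,::-1],(525,600),interpolation=cv2.INTER_CUBIC))
E
```

```text
time_s: 39.25
ee_pos: [0.5569, 0.1274, 0.1092]
eef_rot: [3.141, -0.0, -3.077]
force: [0.6, 0.7, -0.8]
grip_width: 0.0496
time_s: 39.65
ee_pos: [0.5568, 0.1284, 0.0696]
eef_rot: [3.142, -0.0, -3.075]
force: [0.8, -0.1, -0.8]
grip_width: 0.0495
t 39.65 pos [556.8 128.4  69.6] rot [ 1.8000e+02 -1.0000e-02 -1.7616e+02] F [ 0.8 -0.1 -0.8] w 49.5 -> [-0.004 -0.023  0.588] twist 0.012
```

View pics/z18.png

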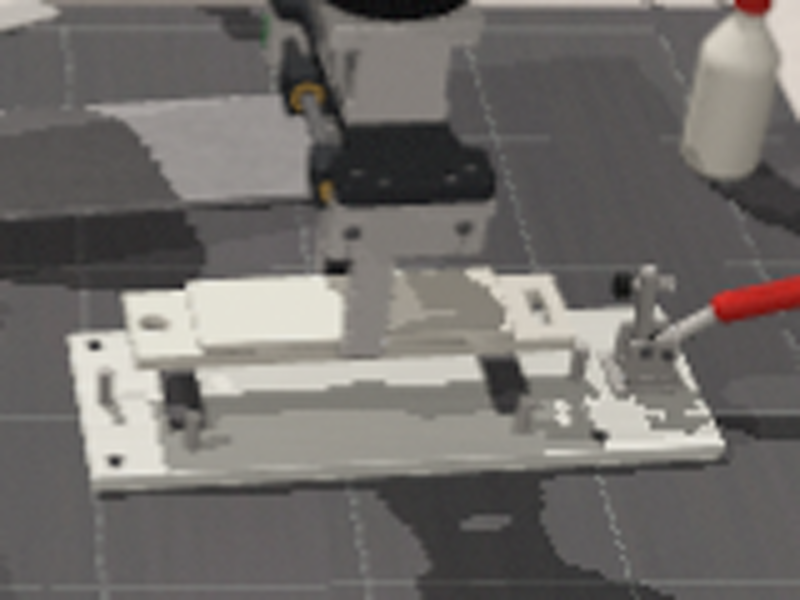

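View pics/z18t.png

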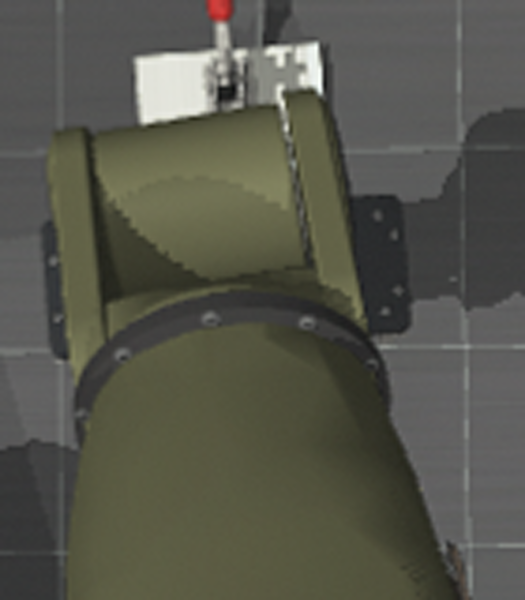

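```bash
python3 - <<'E'
import cv2,numpy as np
im=cv2.imread('pics/side18.png')
l=cv2.resize(im[205:250,337:387],None,fx=8,fy=8,interpolation=cv2.INTER_CUBIC)
r=cv2.resize(im[205:250,417:467],None,fx=8,fy=8,interpolation=cv2.INTER_CUBIC)
cv2.imwrite('pics/z19.png',np.hstack([l,r]))
im0=cv2.imread('pics/side9.png')
l=cv2.resize(im0[210:250,330:390],None,fx=6.6,fy=6.6,interpolation=cv2.INTER_CUBIC)
r=cv2.resize(im0[200:240,410:470],None,fx=6.6,fy=6.6,interpolation=cv2.INTER_CUBIC)
cv2.imwrite('pics/z20.png',np.hstack([l,r]))
E
```

```text
(no output)
```

View pics/z19.png

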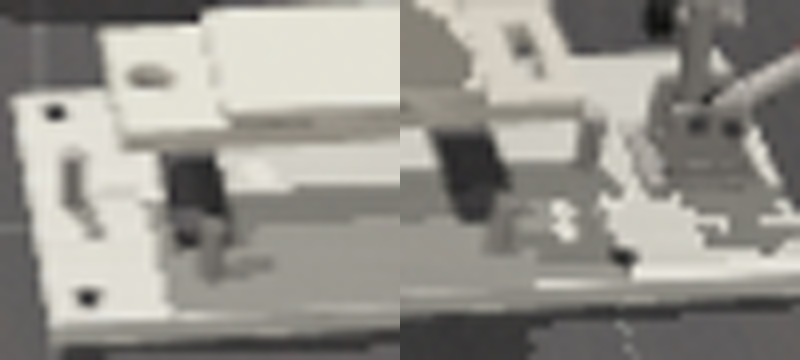

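View pics/z20.png

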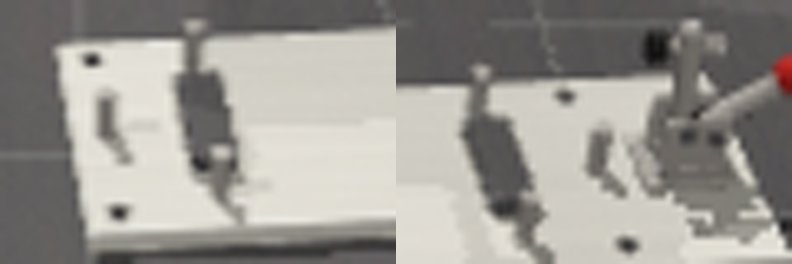

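```bash
python3 - <<'E'
from h import *
c=grab('side');o=c['extrinsics'][:3,3]
def pl(u,v,val):
    n=cv2.undistortPoints(np.array([[[u,v]]],float),c['K'],np.array(c['dist'])).ravel()
    d=c['extrinsics'][:3,:3]@[*n,1]; return ((o+d*(val-o[2])/d[2])*1000)[:2]
a,b=pl(352.4,223.6,.0474),pl(439.6,219,.0474)
p,q=pl(345.8,224.8,.03),pl(440.8,220.2,.03)
# from z20 (no bracket): pins
L=lambda x,y:(330+x/6.6-.4,210+y/6.6-.4); R=lambda x,y:(410+(x-396)/6.6-.4,200+y/6.6-.4)
e=[pl(*L(107,97),.03),pl(*R(600,133),.03)]
s=[pl(*L(196,27),.03),pl(*L(221,153),.03),pl(*R(482,72),.03),pl(*R(527,203),.03)]
print('br front',a,b,(a+b)/2,np.hypot(*(b-a)))
print('endpins',p,q,(p+q)/2,np.hypot(*(q-p)))
print('endpins0',e,np.mean(e,0)); print('side pins',np.round(s,1),np.mean(s,0))
E
python3 go.py 557.1 127.3 40.2 183.74
```

```text
br front [451.72091639  97.38941986] [660.38810552 112.6071685 ] [556.05451096 104.99829418] 209.22135572473755
endpins [437.57731971 114.53025321] [669.37102433 129.79166223] [553.47417202 122.16095772] 232.29557056841458
endpins0 [array([437.69491899, 116.43694502]), array([669.00138484, 131.54547497])] [553.34815192 123.99120999]
side pins [[472.8 157.5]
 [476.7  84.4]
 [631.4 168.8]
 [634.7  91.6]] [553.9026043  125.57262645]
t 39.8 pos [557.3 128.   70.3] rot [ 1.7999e+02  9.0000e-02 -1.7619e+02] F [ 0.6  0.1 -0.7] w 49.5 -> [ 0.006 -0.014  0.603] twist 0.008
```

```bash
python3 - <<'E'
from h import *
c=grab('side');W=cloud(c)*1000
def box(x0,x1,y0,y1):
    return np.nanmedian(W[y0:y1,x0:x1].reshape(-1,3),0).round(1),np.nanstd(W[y0:y1,x0:x1,2]).round(1)
# z18 crop coords /5 + (325,150)
g=lambda x0,x1,y0,y1:box(325+x0//5,325+x1//5,150+y0//5,150+y1//5)
print('thick top',g(210,330,290,330)); print('thin left',g(135,180,305,315)); print('thick right',g(420,490,285,325))
print('plate front',g(210,500,425,455)); print('plate corner',g(75,95,350,440))
print('fingertip',g(358,388,300,345))
E
python3 go.py 557.1 127.3 40.2 183.74
```

```text
thick top (array([514.5, 124.1,  62.2]), np.float64(1.3))
thin left (array([461.8, 132.2,  56.6]), np.float64(1.2))
thick right (array([603.3, 126.6,  62.1]), np.float64(1.4))
plate front (array([556.5,  90.4,  10. ]), np.float64(1.4))
plate corner (array([428.2, 125.9,  10.3]), np.float64(3.0))
fingertip (array([556.3,  91.9,  79.2]), np.float64(7.7))
t 39.85 pos [557.3 127.9  70.2] rot [ 1.7999e+02  9.0000e-02 -1.7620e+02] F [ 0.1  0.  -1.8] w 49.4 -> [ 0.006 -0.011  0.601] twist 0.007
```

```bash
python3 - <<'E'
from h import *
c=grab('side');W=cloud(c);X,Y,Z=[W[...,i] for i in range(3)]
b=lambda x0,x1,y0,y1,z0,z1:(X>x0)&(X<x1)&(Y>y0)&(Y<y1)&(Z>z0)&(Z<z1)
# lateral offset relative to line through TCP at 3.8deg
a=np.radians(3.77);n=np.array([-np.sin(a),np.cos(a)]);t=np.array([np.cos(a),np.sin(a)])
P0=np.array([.5573,.128])
def prof(z,z0,z1,x0,x1,lab):
    P=onplane(c,z)[...,:2]-P0; s=P@t; l=P@n
    m=(Z>z0)&(Z<z1)&(s>x0)&(s<x1)&(abs(l)<.07)
    lo=[];hi=[]
    for u in range(330,480):
        q=l[:,u][m[:,u]]
        if len(q)>3: lo.append(q.min());hi.append(q.max())
    print(lab,'lat lo/hi',np.round(np.percentile(lo,[25,50,75])*1000,1),np.round(np.percentile(hi,[25,50,75])*1000,1))
prof(.0622,.0595,.068,-.07,-.02,'thick left'); prof(.0622,.0595,.068,.02,.07,'thick right')
prof(.0562,.053,.0595,-.1,-.08,'thin left')
prof(.010,.006,.0145,-.02,.06,'plate front part')
prof(.010,.006,.0145,-.13,-.112,'plate left end')
E
```

```text
thick left lat lo/hi [-27.2 -26.1 -24.8] [20.9 21.9 23.3]
thick right lat lo/hi [-26.3 -25.  -23.7] [21.1 22.1 23.1]
thin left lat lo/hi [-26.5 -26.1 -25.5] [23.4 23.8 24.2]
plate front part lat lo/hi [-58.6 -57.6 -56.4] [18.8 20.5 21.4]
plate left end lat lo/hi [-59.1 -56.2 -30.8] [ 8.1 50.3 51.5]
```

```bash
python3 -m creep '[[[0.01,-0.015,0.2],0,0.4],[[0.01,-0.015,0.4],0,0.4],[[0.01,-0.015,0.5],0,0.4],[[0.01,-0.015,0.55],0,0.4],[[0.01,-0.015,0.57],0,0.4],[[0.01,-0.015,0.57],0,0.4]]' 45; python3 go.py 556.9 127.1 40.2 183.74; python3 -m creep '[[[0,0,0.01],0,0.4],[[0,0,0.02],0,0.4],[[0,0,0.02],0,0.4]]' 45; python3 go.py 556.9 127.1 40.2 183.74
```

```text
time_s: 40.5
ee_pos: [0.5565, 0.1268, 0.0407]
eef_rot: [-3.142, -0.0, -3.076]
force: [0.2, 0.5, -1.7]
grip_width: 0.0492
t 40.5 pos [556.5 126.8  40.7] rot [-180.     -0.   -176.22] F [ 0.2  0.5 -1.7] w 49.2 -> [-0.009  0.006  0.009] twist 0.005
time_s: 40.8
ee_pos: [0.5566, 0.1268, 0.0402]
eef_rot: [3.142, 0.001, -3.076]
force: [-1.5, 0.7, 4.1]
grip_width: 0.0495
t 40.8 pos [556.6 126.8  40.2] rot [ 1.8000e+02  3.0000e-02 -1.7622e+02] F [-1.5  0.7  4.1] w 49.5 -> [-0.006  0.005 -0.   ] twist 0.005
```

Contact with the rests. Release, raise straight up, and swing clear.

```bash
python3 -m creep '[[[0,0,0],0,0.54],[[0,0,0],0,0.58],[[0,0,0],0,0.63],[[0,0,0],0,0.68],[[0,0,0],0,0.68],[[0,0,-0.4],0,0.68],[[0,0,-1],0,0.68],[[0,0,-1.7],0,0.68],[[0,0,-2.4],0,0.68],[[0.5,0,-3],0,0.68],[[1.2,0.3,-3.3],0,0.68],[[1.9,0.8,-3.3],0,0.68]]' 20;python3 -m creep '[[[0.5,0.6,0],0,0.7],[[1,1.3,0],0,0.7],[[1.3,2,0],0,0.7],[[1.3,2.8,0],0,0.7],[[1.3,3.6,0],0,0.7],[[1.3,3.6,0],0,0.7],[[1.3,3.6,0],0,0.7]]' 20; python3 - <<'E'
from h import *
for n,s in(('side',np.s_[150:345,300:560]),('top',np.s_[60:260,230:497])):
    c=grab(n);save(c,n+'21.png')
    cv2.imwrite('pics/z21%s.png'%n,cv2.resize(c['img'][s][...,::-1],(800,600),interpolation=cv2.INTER_CUBIC))
    W=cloud(c);X,Y,Z=[W[...,i] for i in range(3)]
    m=sorted(comps((X>.4)&(X<.7)&(Y>.05)&(Y<.2)&(Z>.0285)&(Z<.036)),key=lambda q:-q.sum())[0]
    print(n,rect(c,m,.032),np.nanmedian(Z[m]))
E
```

```text
time_s: 42.0
ee_pos: [0.4587, 0.1601, 0.2067]
eef_rot: [3.141, 0.004, -3.077]
force: [-0.7, 1.0, -0.2]
grip_width: 0.0638
time_s: 42.7
ee_pos: [0.382, 0.3359, 0.2043]
eef_rot: [-3.141, -0.001, -3.074]
force: [-0.3, -0.8, -0.3]
grip_width: 0.0658
side (array([551.7, 123.6, 150.6,  56.1]), 2.73) 0.03203289845597185
top (array([556.5, 126.7, 159.6,  50. ]), 3.71) 0.03284491383715604
```

View pics/z21side.png

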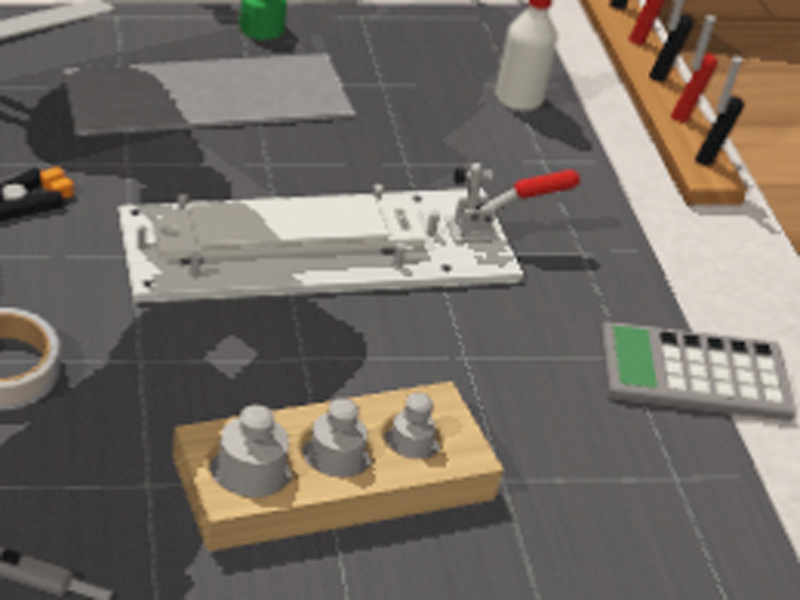

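View pics/z21top.png

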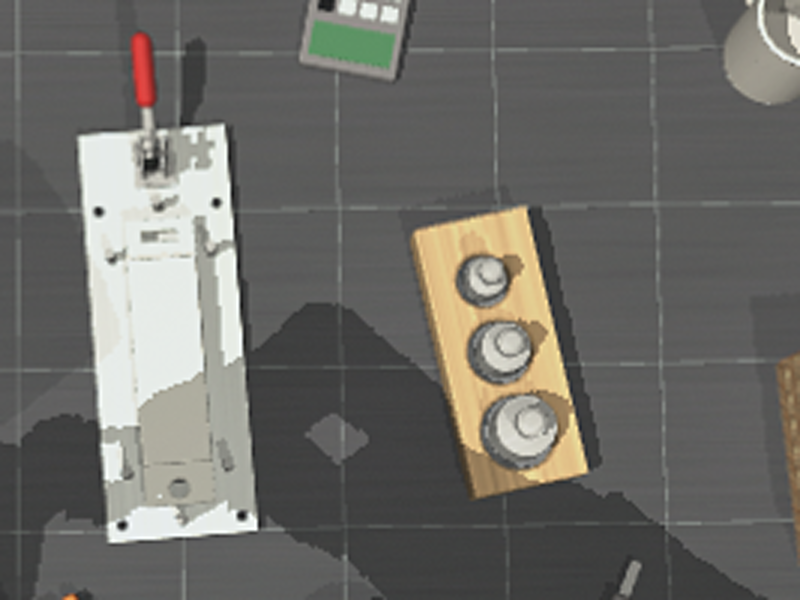

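```bash
python3 - <<'E'
from h import *
c=grab('top');W=cloud(c)
for x in(.46,.49,.52,.56,.6,.63,.655):
    y=.1267+(x-.5565)*.065; m=(abs(W[...,0]-x)<.008)&(abs(W[...,1]-y)<.015); print(x,round(np.nanmedian(W[...,2][m])*1000,1))
print(ctrl.hand_in())
E
```

```text
0.46 26.1
0.49 32.7
0.52 33.0
0.56 32.9
0.6 32.7
0.63 31.3
0.655 24.5
the job is handed in; nothing more can be done
None
```

The glue-up is apart and the job is handed in, at about 43 s on the robot's clock. The order was the three weights, then the caul, then the bracket. Each was lowered until the wrist force showed contact, then released.

**Weights:** the last pictures show all three upright, each in the socket of its own size.

**Caul:** it lies flush on the pile. Seen from above it is within about 0.5 mm and 0.3° of the pile's measured pose.

**Bracket:** it rests thick side up on both rests, between the pins. Its top is level at about 33 mm and it lies at 3.7°, which matches the fixture. It sits about 2 mm in x and 1 mm in y off the measured fixture centre, within the 8 mm play.

**Disagreements:**
- The two cameras differed by about 5 mm in x and 4 mm in y. I used the top camera, corrected against the gripper and the grasp forces, and checked with comparisons inside the side picture.
- Just before placing the bracket, one side-camera edge estimate put it about 5 mm off in y. The depth data and the top camera did not confirm this.
- In the last height check the bracket's hole end read 26.1 mm and its slot end 24.5 mm, where both should be 26. The sample at the slot end probably took in part of the slot.

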